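# Hang up the pipette plumb

### The job

Lift the pipette off its rest by the two round metal studs on the sides of its handle, ease the grip so that it swings round between the fingers and hangs plumb, nose down, then grip it firmly again before you carry it to the stand. Hang it by its collar well inside the fork of the empty stand and let go. Do not let the pipette touch the bench, and leave the other pipette, the tube rack and the bottle where they are.

Things in the scene. Friction and masses are not known exactly. Their poses are not given: they have to be found in the camera images.
- pipette_studs (a point): midway between the two polished domed studs on the pipette handle's sides, on its axis: grip here. 36 mm over the studs, which stand 5 mm proud of the 26 mm wide handle (32 mm deep). It starts lying level, axis 42 mm above the bench. x: along it to its push-button, 36 mm away (up when plumb); y: through the studs; z: up while it lies, a finger hook reaching 33 mm that way, 14 mm nearer the button
- pipette_collar (a point): centre of the underside (nose side) of the pipette's collar, a disc 40 mm across and 6 mm thick at the nose end of the handle; on the axis, 80 mm from the studs' point. Below it the shaft is 16 mm thick for 40 mm, then 11 mm. Axes as pipette_studs
- pipette_nose (a point): the end of the pipette's nose, on the axis, 175 mm from the studs' point. Axes as for pipette_studs
- pipette: generic hand pipette, 211 mm long, about 0.22 kg; origin at pipette_collar, axes as pipette_studs. Balances 73 mm from the studs towards the nose. Held by the studs it turns about them: a firm grip (100 N) holds it level; opening the fingers a hair at a time, it starts to swing at about 40 N and hangs plumb below 10 N; it drops once they stand clear of the studs. Firm regrip: 40 N or more
- stand_fork (a point): empty white stand, fixed: two level dark steel prongs 24 mm apart, each 16 mm wide, 75 mm long, 8 mm thick. This point is midway between them, half-way along, on their upper faces' level, 130 mm above the bench: the collar rests here. x: along the slot from its open mouth (37 mm before this point, roughly facing the robot) to the post at its back (35 mm behind, no higher than the prongs)
- stand: the empty stand as a whole; origin on the bench right below stand_fork, same axes; foot 110 x 100 x 12 mm
- stand_b_fork (a point): the same point of the second, identical stand, which already holds another pipette (the two stands may be on either side of each other)
- pipette_b_studs (a point): the other pipette, identical, hanging upright in the second stand; the point midway between its studs, 210 mm above the bench, its button reaching 246 mm; leave alone
- pipette_b: the other pipette as a whole; origin at the underside of its collar, z up
- rest: grey plastic rest under the pipette, fixed: foot 150 x 60 x 8 mm with two narrow saddles; origin at the centre of the underside, right under the pipette's collar; x as the pipette's. Only the end of the 8 mm foot comes near the studs
- rack_mid (a point): centre of a loose white tube rack, 85 x 140 x 45 mm (84 mm high with its tubes); bystander
- bottle_mid (a point): centre of a loose amber jar, 52 mm diameter, 110 mm high; bystander
- warmer: fixed flat black warming plate with a dish on it, 160 x 220 x 50 mm with the dish; origin at the centre of the underside; bystander
Things that resemble listed ones, but are neither listed nor needed, are in the scene too. Leave any blue or green look-alike of the pipette alone.

How it is judged:
By the outcome, as a careful person would: the job done as asked, in the order asked, and still so for the second after the job is handed in, with the robot touching nothing.
It also fails if it takes over 66 s, if anything falls off the work surface, if the arm or the gripper's body presses on something with over 40 N, if the wrist force passes 120 N, or if a joint passes its speed limit or range.

### The arm

A 6-joint arm with a two-finger parallel gripper is mounted at the origin on the work surface. World frame = base frame: x ahead of the robot, y to its left, z up, the work surface at z = 0. Lengths are in mm, angles in rad, forces in N, time in s.
With the tool pointing down it reaches from about 275 to 1000 mm from the base axis. Payload 8.4 kg.
Tool frame: the origin (TCP) lies at the very end of the fingers, on their centre line; the grasp point (between the pads) lies 19 mm behind it; z points along the fingers, y is the direction in which the jaws open and shut (so a half turn about z gives the same grasp; the last joint's range is limited). The gripper opens to 85 mm and grips with 20 to 120 N. Pads are 22 mm wide; open, the fingers measure 114 mm over their backs; the gripper's body (76 mm by 85 mm) begins 54 mm behind the grasp point. The pads swing forward as they close: fully open they stand 13 mm farther back than shut.
Start: joints at [1.137, 0.353, 1.633, -0, 1.155, -0.002], TCP at [261.565, 567.637, 231.281] pointing down, gripper open.
Joint ranges: [-2.63, 2.63], [-0.92, 2.1], [0.06, 2.66], [-1.3, 4.44], [0, 2.69], [-3.02, 3.02]. Speed limits (rad/s): [2.22, 2.22, 2.79, 3.14, 3.14, 3.14].

### API

Orientations are given as [roll, pitch, yaw] about the fixed x, y, z axes, in that order (R = Rz(yaw) Ry(pitch) Rx(roll)).
In Python, from rig import readout, grab_frame, calibration, r gives the robot as it stands. The module is installed in compiled form; this text tells all that it offers.
- The arm moves only by the tool play_rows, never from a script. Its argument "rows" is a list of rows, each a list of 3 entries, a list of its own where there are three numbers: the closure in counts, from 0 (fully open) to 255 (shut), then the shift along the tool's x, y, z in cm, then the turn, a rotation vector about the tool's x, y, z in rad. In form: [[gripper, [dx, dy, dz], [rx, ry, rz]], ...]. A call has 1 to 12 rows; each row is the pose to reach, as a shift and turn from the pose commanded when the call began, along the tool's axes at that moment; what a row does not reach only later rows make up. A row lasts 1/12 s, in which the tool goes at most 41.7 mm and 7.16 degrees, less where a joint would pass 70% of its speed; a pose out of reach is approached as far as the arm can. A call with a gripper value outside its range is refused whole. The fingers move at their own pace and stop on an object; "squeeze" is the grip in N (left out, the last holds). Time passes only in rows, so rows that repeat a pose let the fingers close. It gives the time, the measured TCP pose, the force and the opening at its end, in the units of the state.
- readout.sense(): the state, without advancing time (a new reading comes with each control period).
- grab_frame(name): name is "scene" or "top"; returns (picture, depth): 480x640x3 uint8, red, green, blue; 480x640 float32, mm along the optical axis (not along the pixel's ray), 0 where there is no reading.
- calibration(name): a dict with "vfov" (degrees; the focal length in pixels is half the picture's height over the tangent of half this angle, whatever the lens; pixels are square), "cx", "cy" (the principal point, pixels), "cam_to_world" (4x4, takes a point from camera to world coordinates). Camera axes: x right, y down, z forward; pixel columns grow to the right and rows downward; lengths in mm; the calibration is good to about 2 mm. A picture is of the moment at which its call begins. calibration takes no time and is no camera call.
- r.sign_off(): hands the job in, once; it reports no verdict.
The state is a dict: "clock": time; "qpos": joint angles; "qvel": joint speeds; "joint_efforts": joint torques, N m; "eef_pos": TCP position; "tcp_rot": TCP orientation; "contact_force": force on the tool from outside, world axes, zero at the start; "wrist_torque": the same for the moment, N m; "opening": opening from 0.0 (shut) to 1.0 (fully open).
Only numpy, scipy, OpenCV 4.12 (cv2) and the standard library are available. Lean on these libraries where they do the work, as an engineer would, in place of code of your own. Each camera call takes 0.05 s, during which the arm holds its last target.

## Working session

There is one attempt and no reset: what is moved stays moved. The work goes in short steps, Python scripts to look and compute and a tool call to move; the robot and the scene stay as the last step left them, time stands still between calls to the robot, and variables do not carry over. Pictures are saved under pics/ and viewed, and the job is handed in when it is done.

Besides the shell and the picture viewer there is one more tool, called as name(argument=value, ...), one argument or row to a line, values as JSON. play_rows: Moves the arm, as the interface text tells. Its arguments: {"type":"object","properties":{"rows":{"type":"array"},"squeeze":{"type":"number"}},"required":["rows"]}

```bash
mkdir -p pics; ls
python3 - <<'E'
from rig import readout, grab_frame, calibration, r
import cv2, numpy as np
print(readout.sense())
for n in("scene","top"):
    p,d=grab_frame(n); cv2.imwrite(f"pics/{n}0.png",p[:,:,::-1]); np.savez(f"{n}0.npz",p=p,d=d); print(n,calibration(n))
E
```

```text
pics
{'clock': 0.0, 'qpos': array([ 1.13663107e+00,  3.53664827e-01,  1.63413052e+00, -3.45287845e-05,
        1.15519160e+00, -2.39568579e-03]), 'qvel': array([ 5.39501706e-04,  2.22888421e-03,  8.85870020e-04, -5.35146575e-04,
       -1.67089257e-04,  1.73723171e-05]), 'joint_efforts': array([ 1.91808984e-03, -6.05260921e+01, -3.42072022e+01,  1.00653281e-04,
        9.42972751e-03, -3.09054576e-05]), 'eef_pos': array([261.35787739, 567.20982646, 230.55280876]), 'tcp_rot': array([-3.14019829e+00,  2.82295926e-05,  2.70983706e+00]), 'contact_force': array([-0.48832355,  0.26492645, -0.01274822]), 'wrist_torque': array([-0.05775507,  0.02551961,  0.0404023 ]), 'opening': 0.9987509654161236}
scene {'vfov': 42.80878111044055, 'cx': 323.52733616188084, 'cy': 236.77141529474918, 'cam_to_world': array([[ 2.41383827e-01,  6.26012657e-01, -7.41513318e-01,
         1.41888468e+03],
       [ 9.70421246e-01, -1.52518613e-01,  1.87138125e-01,
        -2.68493405e+02],
       [ 4.05625214e-03, -7.64752395e-01, -6.44311509e-01,
         9.28629623e+02],
       [ 0.00000000e+00,  0.00000000e+00,  0.00000000e+00,
         1.00000000e+00]])}
top {'vfov': 52.39126092455259, 'cx': 320.4250200229304, 'cy': 233.331983993682, 'cam_to_world': array([[ 1.71980653e-02, -9.96902068e-01,  7.67495516e-02,
         4.62726577e+02],
       [-9.99828991e-01, -1.76688390e-02, -5.45902722e-03,
        -3.55451665e+01],
       [ 6.79819099e-03, -7.66425420e-02, -9.97035458e-01,
         1.27448667e+03],
       [ 0.00000000e+00,  0.00000000e+00,  0.00000000e+00,
         1.00000000e+00]])}
```

View pics/scene0.png

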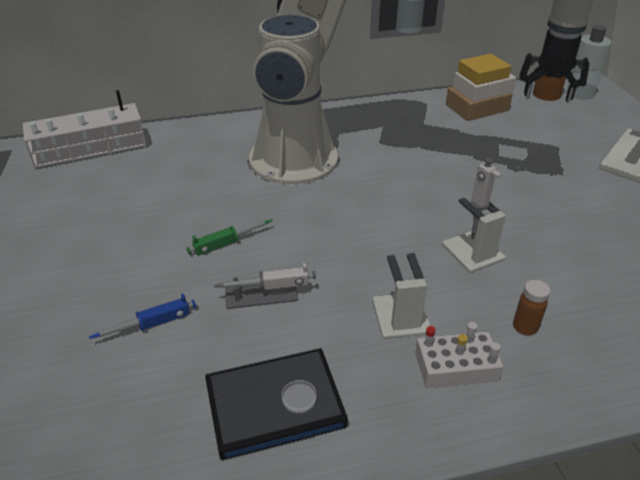

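View pics/top0.png

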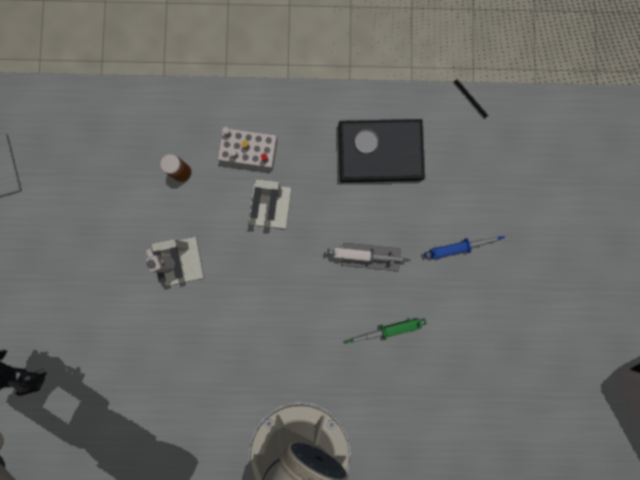

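The top view shows the white pipette at about (325–408, 255) with its button to the left. The empty fork is near (265, 205) and the occupied stand near (175, 260). I'll zoom in and build point clouds.

```bash
cat > h.py <<'E'
import numpy as np, cv2
from rig import readout, grab_frame, calibration, r
def cloud(n,d):
    c=calibration(n); f=240/np.tan(np.radians(c['vfov']/2))
    v,u=np.mgrid[:480,:640]
    P=np.stack([(u-c['cx'])/f*d,(v-c['cy'])/f*d,d],-1)
    T=c['cam_to_world']; W=P@T[:3,:3].T+T[:3,3]; W[d<=0]=np.nan
    return W
def proj(n,X):
    c=calibration(n); f=240/np.tan(np.radians(c['vfov']/2)); T=c['cam_to_world']
    q=(np.asarray(X,float)-T[:3,3])@T[:3,:3]
    return np.stack([q[...,0]/q[...,2]*f+c['cx'],q[...,1]/q[...,2]*f+c['cy']],-1)
def crop(n,p,u0,v0,w,h,s,name):
    cv2.imwrite(name,cv2.resize(p[v0:v0+h,u0:u0+w,::-1],None,fx=s,fy=s,interpolation=cv2.INTER_CUBIC))
E
python3 - <<'E'
from h import *
T=np.load('top0.npz');S=np.load('scene0.npz')
crop('top',T['p'],315,225,100,60,7.9,'pics/tp.png')
crop('top',T['p'],230,160,80,80,7,'pics/tf.png')
crop('scene',S['p'],205,255,120,60,6.5,'pics/sp.png')
crop('scene',S['p'],365,240,80,100,6,'pics/sf.png')
W=cloud('top',T['d'])
print(np.isnan(W[...,2]).sum(), np.nanmedian(W[300:320,200:300,2]))
np.set_printoptions(precision=0,suppress=True,linewidth=250)
print(W[244:272:1,322:412:4,2])
V=cloud('scene',S['d']); print(np.nanmedian(V[200:220,330:400,2]))
E
```

```text
1236 0.09559989162562488
[[-4. -1. -1. -2. -3. -3. 10.  5.  4. 11. -2.  1.  0. -1. -2. -5.  0. -3.  2. -2. -3.  4. -0.]
 [ 1. -4.  2. -3.  5. -0.  9.  5. 14.  8.  8.  4.  4.  0.  2.  2. -1. -5.  1. -6. -0. -3. -1.]
 [ 1. -1. -6. -1. -1.  2. 10.  8. 10.  4.  4.  9. 10.  7.  9. -0. -1.  3. -0. -1.  2. -1. -1.]
 [-2. -2. -1.  0. 47. 51.  6.  6.  3.  5.  6.  3. 11. 14.  9.  8.  5.  2. -5. -1. -8. -0.  1.]
 [ 3.  1.  2. 58. 56. 59.  9.  9.  7.  6.  9. 11.  9.  9. 10. nan 10.  7.  1. 12.  0.  3. -2.]
 [-2.  1. -1. 58. 55. 59. 59. 59. 56.  6.  9.  8. 10.  7.  4.  8.  8.  8.  5. 10. -3.  0.  0.]
 [-3. -1. 42. 60. 64. 59. 56. 59. 59. 59. 61. 13.  6. 12.  5.  7.  9.  6.  6.  5. -3. -0. -6.]
 [ 0. -0. 49. 58. 57. 62. 56. 57. 55. 60. 61. 54. 54.  9.  9.  5.  6.  5.  8.  7. -2.  1. -3.]
 [ 2. -5. 45. 57. 57. 58. 59. 59. 60. 55. 61. 59. 59.  6.  8. 12. 12. 33. 39.  7. -2. -4. -2.]
 [-2. -0. 45. 56. 58. 60. 61. 58. 60. 55. 57. 54. 55.  9.  6.  7.  9. 34. 42.  8. -1.  3.  1.]
 [-4.  1.  0. 58. 61. 58. 59. 56. 54. 59. 57. 58. 52. 47. 44.  8.  2. 42. 42. 10.  1.  1.  3.]
 [ 0. -4. -2. 55. 62. 61. 57. 
[... 904 characters left out ...]
7.  0. -2. -1.]
 [ 0.  3. -0. -1. -2. 10.  8.  7.  8.  5.  5.  6.  8.  0.  7.  8.  8. 19. 11.  7.  0. -1. -1.]
 [ 6. -0.  0.  4.  2.  1. -0.  5.  8.  4. 10.  8.  9.  9. 13.  5.  8. 10. 10. 10.  2.  2.  0.]
 [ 1.  0. -2. -7. -2.  4. -1.  2.  5.  2.  7.  7.  9.  9.  7.  6.  7.  4.  8.  7.  0. -6. -2.]
 [-0. -0.  0.  1.  3. -2. -3.  1. -2. -1. -0.  1.  5.  8. 10.  6.  9.  6.  9.  7.  0.  2. -3.]
 [ 2. -4.  3. -1. -2. -2.  4. -1.  2. -3. -1. -1. -4. -1.  0. 10.  8.  9.  9. 11.  0.  4.  6.]
 [ 4.  0.  4.  0. -4. -2.  1. -3. -1. -1.  1.  1.  0. -5.  2.  2. -1.  7.  9.  6.  3. -4. -2.]
 [-2. -2. -2.  0. -3.  3. -4.  2. -1.  4. -4.  1.  1.  1. -2. -5. -3.  4. -5.  2.  1. -0.  1.]]
0.2240078616904384
```

View pics/tp.png

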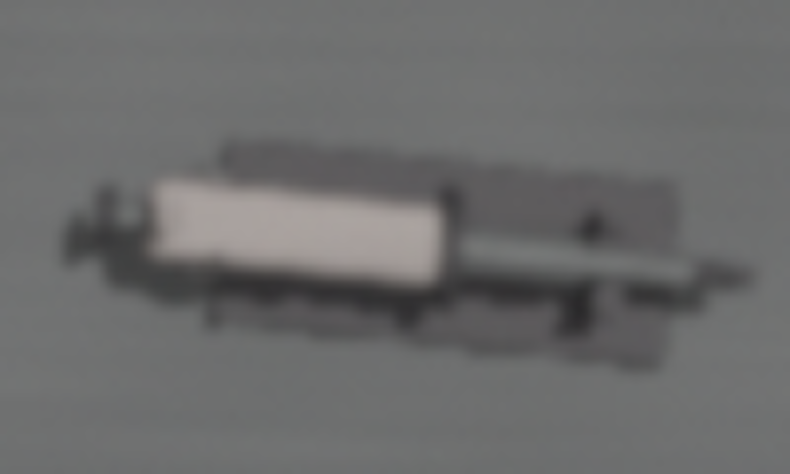

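View pics/tf.png

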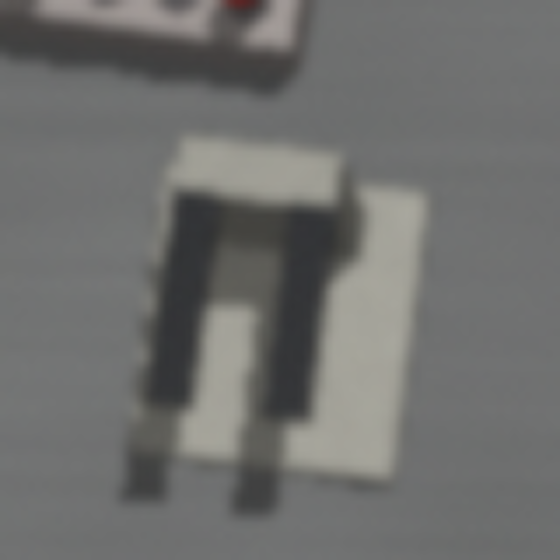

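View pics/sp.png

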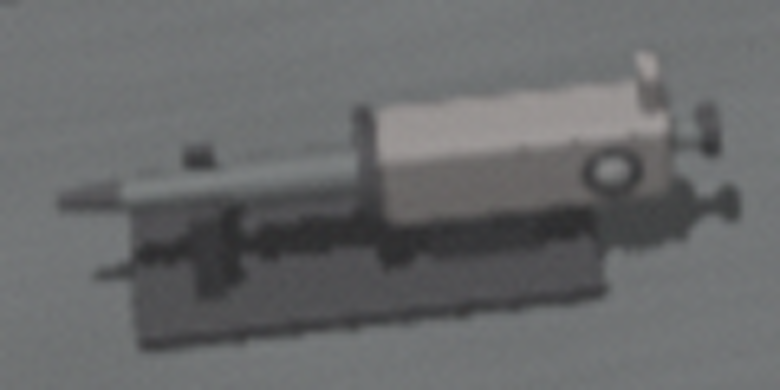

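View pics/sf.png

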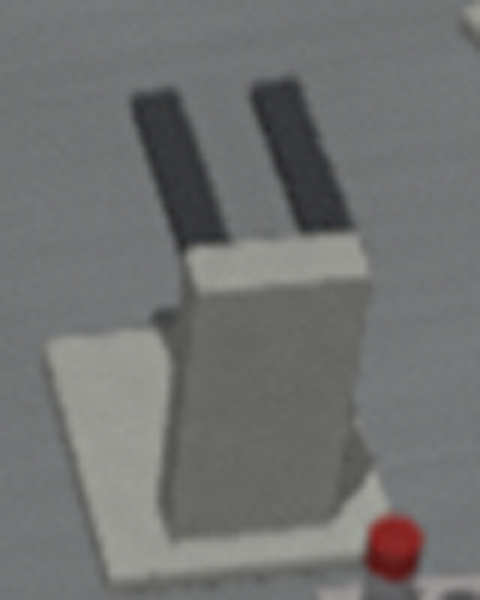

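```bash
cat > plane.py <<'E'
from h import *
def onz(n,u,v,z):
    c=calibration(n); f=240/np.tan(np.radians(c['vfov']/2)); T=c['cam_to_world']
    d=np.stack([(np.asarray(u,float)-c['cx'])/f,(np.asarray(v,float)-c['cy'])/f,np.ones_like(np.asarray(u,float))],-1)@T[:3,:3].T
    return T[:3,3]+d*((z-T[2,3])/d[...,2])[...,None]
E
python3 - <<'E'
from plane import *
np.set_printoptions(precision=2,suppress=True,linewidth=200)
T=np.load('top0.npz');S=np.load('scene0.npz')
p=T['p'].astype(int)
up=8
def fit(mask_fn,box,z,n='top',P=None):
    u0,v0,w,h=box
    im=cv2.resize(P[v0:v0+h,u0:u0+w],None,fx=up,fy=up,interpolation=cv2.INTER_CUBIC).astype(int)
    m=mask_fn(im).astype(np.uint8)
    nn,lab,st,ce=cv2.connectedComponentsWithStats(m)
    out=[]
    for k in range(1,nn):
        if st[k,4]<300:continue
        vs,us=np.nonzero(lab==k)
        X=onz(n,(us+.5)/up-.5+u0,(vs+.5)/up-.5+v0,z)[:,:2]
        (c,s,a)=cv2.minAreaRect(X.astype(np.float32)); out.append((st[k,4],np.array(c),np.array(s),a,X))
    return out
# handle top face
for o in fit(lambda i:(i.sum(-1)>390),(320,235,70,35),58,P=T['p']): 
    X=o[4]; e=np.linalg.eigh(np.cov(X.T))[1][:,1]; print('handle',o[:4],X.mean(0),np.degrees(np.arctan2(e[1],e[0])))
for o in fit(lambda i:(i.sum(-1)<165)&True,(240,180,50,50),130,P=T['p']): 
    X=o[4]; e=np.linalg.eigh(np.cov(X.T))[1][:,1]; print('prong',o[:4],X.mean(0),np.degrees(np.arctan2(e[1],e[0])))
for o in fit(lambda i:(i.sum(-1)<165)&True,(380,245,60,40),130,n='scene',P=S['p']): 
    X=o[4]; e=np.linalg.eigh(np.cov(X.T))[1][:,1]; print('prong scene',o[:4],X.mean(0),np.degrees(np.arctan2(e[1],e[0])))
print('bright', T['p'][255,345:420:3].sum(-1))
print('stud@z42',onz('scene',[298.7],[280.7],42))
print('collar mid top', onz('top',[315+452.5/7.9-.5],[225+235/7.9-.5],60))
E
```

```text
handle (np.int32(20003), array([ 506.99, -121.81]), array([90.33, 23.22]), 84.72802734375) [ 507.26 -122.23] 84.6541705601537
prong (np.int32(6318), array([621.85, 112.46]), array([11.79, 65.92]), 79.14384460449219) [624.16 112.14] 171.09816507637652
prong (np.int32(6054), array([618.16,  73.77]), array([14.4 , 65.33]), 80.21483612060547) [622.97  72.79] 172.5293315947921
prong scene (np.int32(2995), array([624.78, 108.93]), array([13.9 , 64.58]), 89.19610595703125) [630.74 107.27] 179.2017032538934
prong scene (np.int32(508), array([599.39,  79.69]), array([ 4.16, 21.87]), 80.89879608154297) [599.73  79.46] 174.77796648491483
prong scene (np.int32(2684), array([621.44,  67.59]), array([66.25, 14.  ]), 2.358478546142578) [626.38  67.5 ] 177.48080511274964
prong scene (np.int32(804), array([623.21, 116.38]), array([ 5.23, 31.56]), 85.89771270751953) [623.99 117.11] 174.1124752762965
prong scene (np.int32(658), array([626.54,  77.16]), array([ 3.43, 27.95]), 85.3222427368164) [625.15  77.38] 174.26223029299513
bright [484 485 486 485 485 484 485 486 460 261 332 323 311 303 275 224 262 279 284 329 335 335 334 333 335]
stud@z42 [[523.33 -95.    42.  ]]
collar mid top [[ 506.25 -170.97   60.  ]]
```

```bash
cat > fit.py <<'E'
from plane import *
from scipy.optimize import minimize
def boxpts(lo,hi): return np.array([[x,y,z] for x in(lo[0],hi[0]) for y in(lo[1],hi[1]) for z in(lo[2],hi[2])],float)
def sil(n,boxes,pose,org,sz,k=6):
    x,y,a=pose; R=np.array([[np.cos(a),-np.sin(a),0],[np.sin(a),np.cos(a),0],[0,0,1]])
    m=np.zeros((sz[1]*k,sz[0]*k),np.uint8)
    for b in boxes:
        q=proj(n,b@R.T+[x,y,0]); q=((q-org+.5)*k-.5)
        h=cv2.convexHull(q.astype(np.float32))
        cv2.fillConvexPoly(m,np.round(h*16).astype(np.int32),255,shift=4)
    return cv2.GaussianBlur(cv2.resize(m,sz,interpolation=cv2.INTER_AREA)/255.,(0,0),.6)
def fitp(n,P,boxes,x0,box,chan):
    u0,v0,w,h=box; I=chan(P[v0:v0+h,u0:u0+w].astype(float))
    def cost(p):
        S=sil(n,boxes,(p[0],p[1],p[2]/100),np.array([u0,v0]),(w,h))
        s=S-S.mean(); i=I-I.mean(); return -(s*i).sum()/np.sqrt((s*s).sum()*(i*i).sum())
    best=None
    for dx in(-4,0,4):
      for dy in(-4,0,4):
        r_=minimize(cost,[x0[0]+dx,x0[1]+dy,x0[2]*100],method='Nelder-Mead',options=dict(initial_simplex=np.array([[x0[0]+dx,x0[1]+dy,x0[2]*100],[x0[0]+dx+3,x0[1]+dy,x0[2]*100],[x0[0]+dx,x0[1]+dy+3,x0[2]*100],[x0[0]+dx,x0[1]+dy,x0[2]*100+5]])))
        if best is None or r_.fun<best.fun: best=r_
    return best.x[0],best.x[1],best.x[2],best.fun
pr=[boxpts((-37.5,s-8,122),(37.5,s+8,130)) for s in(-20,20)]
prs=[boxpts((-37.5,s-8,122),(30,s+8,130)) for s in(-20,20)]
if __name__=='__main__':
    T=np.load('top0.npz')['p'];S=np.load('scene0.npz')['p']
    dark=lambda i:-np.minimum(i.sum(-1),260)
    x0=(620,92,-.14)
    print('q',proj('top',[620,92,130.]),proj('scene',[620,92,130.]))
    print('fork top',fitp('top',T,pr,x0,(243,182,42,42),dark))
    print('fork scene',fitp('scene',S,pr,x0,(380,245,55,40),dark))
    hb=[boxpts((-74,-13,58),(17,13,58.1))]
    print('studs top',fitp('top',T,hb,(509,-94,1.478),(325,240,55,32),lambda i:np.clip(i.sum(-1),300,480)))
    hb=[boxpts((-74,-13,26),(17,13,58))]
    print('studs scene',fitp('scene',S,hb,(509,-94,1.478),(258,255,55,45),lambda i:np.clip(i.sum(-1),300,480)))
    for o in (('top',S),):
        pass
E
python3 fit.py
python3 - <<'E'
from plane import *
T=np.load('top0.npz');S=np.load('scene0.npz');crop('scene',S['p'],430,145,90,130,4.5,'pics/sb.png')
W=cloud('top',T['d'])
for b in [(140,235,65,60),(325,110,105,80),(215,125,65,50),(155,150,40,35)]:
    u,v,w,h=b; X=W[v:v+h,u:u+w].reshape(-1,3); X=X[X[:,2]>30]; print(b,np.percentile(X,[2,50,98],axis=0).round(0).tolist())
E
```

```text
q [264.296034   203.14087634] [403.68524958 265.78930499]
fork top (np.float64(619.8218539660793), np.float64(93.32690648002188), np.float64(-15.623577335512316), np.float64(-0.8722788930935007))
(140, 235, 65, 60) [[438.0, 286.0, 48.0], [484.0, 308.0, 132.0], [528.0, 347.0, 247.0]]
(325, 110, 105, 80) [[702.0, -301.0, 31.0], [778.0, -195.0, 35.0], [855.0, -92.0, 41.0]]
(215, 125, 65, 50) [[730.0, 81.0, 36.0], [773.0, 148.0, 45.0], [816.0, 217.0, 86.0]]
(155, 150, 40, 35) [[690.0, 300.0, 35.0], [709.0, 317.0, 107.0], [735.0, 344.0, 114.0]]Traceback (most recent call last):
  File "fit.py", line 31, in <module>
    print('fork scene',fitp('scene',S,pr,x0,(380,245,55,40),dark))
                       ~~~~^^^^^^^^^^^^^^^^^^^^^^^^^^^^^^^^^^^^^^
  File "fit.py", line 20, in fitp
    r_=minimize(cost,[x0[0]+dx,x0[1]+dy,x0[2]*100],method='Nelder-Mead',options=dict(initial_simplex=np.array([[x0[0]+dx,x0[1]+dy,x0[2]*100],[x0[0]+dx+3,x0[1]+dy,x0[2]*100],[x0[0]+dx,x0[1]+dy+3,x0[2]*100],[x0[0]+dx,x0[1]+dy,x0[2]*100+5]])))
    res = _minimize_neldermead(fun, x0, args, callback, bounds=bounds,
                               **options)
    fxr = func(xr)
    fx = function(np.copy(x), *(wrapper_args + args))
  File "fit.py", line 15, in cost
    S=sil(n,boxes,(p[0],p[1],p[2]/100),np.array([u0,v0]),(w,h))
  File "fit.py", line 8, in sil
    q=proj(n,b@R.T+[x,y,0]); q=((q-org+.5)*k-.5)
  File "h.py", line 10, in proj
    c=calibration(n); f=240/np.tan(np.radians(c['vfov']/2)); T=c['cam_to_world']
ValueError: time passes only in moves, steps and waits
```

```bash
sed -i 's/^def cloud/import functools\ncalibration=functools.lru_cache(calibration)\ndef cloud/' h.py; python3 fit.py; python3 -c "
from h import *
print(readout.sense()['clock'])"
```

```text
q [264.296034   203.14087634] [403.68524958 265.78930499]
fork top (np.float64(619.8218539660793), np.float64(93.32690648002188), np.float64(-15.623577335512316), np.float64(-0.8722788930935007))
fork scene (np.float64(615.099623672217), np.float64(94.25287632132994), np.float64(-10.50748346280118), np.float64(-0.8728653943817091))
studs top (np.float64(509.92448339656255), np.float64(-93.89955482654534), np.float64(148.0550421942773), np.float64(-0.9104714114595803))
studs scene (np.float64(481.4713442807639), np.float64(-89.11950298084187), np.float64(147.78953397354243), np.float64(-0.7227736770421648))
0.1
```

Run:
```python
from fit import *
T=np.load('top0.npz')['p'];S=np.load('scene0.npz')['p']
hb=[boxpts((-74,-13,57.9),(17,13,58))]
print(S[270:296:2,285].sum(-1))
print('studs scene',fitp('scene',S,hb,(509,-94,1.478),(258,255,55,45),lambda i:np.clip(i.sum(-1),440,540)))
dark=lambda i:-np.minimum(i.sum(-1),260)
print('fork scene',fitp('scene',S,prs,(618,93,-.14),(380,245,55,37),dark))
def over(n,P,b,pose,u0,v0,w,h,s,name):
    im=cv2.resize(P[v0:v0+h,u0:u0+w,::-1],None,fx=s,fy=s,interpolation=cv2.INTER_CUBIC)
    x,y,a=pose; R=np.array([[np.cos(a),-np.sin(a),0],[np.sin(a),np.cos(a),0],[0,0,1]])
    for B in b:
        h_=cv2.convexHull(((proj(n,B@R.T+[x,y,0])-[u0,v0]+.5)*s-.5).astype(np.float32))
        cv2.polylines(im,[np.round(h_).astype(np.int32)],True,(0,0,255),1)
    return im
A=over('top',T,pr,(619,93.3,-.14),230,160,80,80,5,'')
B=over('scene',S,pr,(619,93.3,-.14),370,235,80,80,5,'')
pb=[boxpts((-74,-13,26),(17,13,58)),boxpts((-80,-20,22),(-74,20,62)),boxpts((-5,-18,37),(5,18,47))]
C=over('scene',S,pb,(509.9,-93.9,1.48),245,250,80,40,5,'')
D=over('top',T,pb,(509.9,-93.9,1.48),315,235,80,40,5,'')
cv2.imwrite('pics/ov.png',np.vstack([np.hstack([A,B]),np.hstack([D,C])]))
```

```text
[447 446 451 449 322 310 307 302 294 179 168 168 228]
studs scene (np.float64(513.5380205867532), np.float64(-92.56156001318485), np.float64(149.2799062094843), np.float64(-0.7096904895861764))
fork scene (np.float64(621.0981584577892), np.float64(93.73117681189348), np.float64(-10.753984297296514), np.float64(-0.9218053612571006))
```

View pics/ov.png

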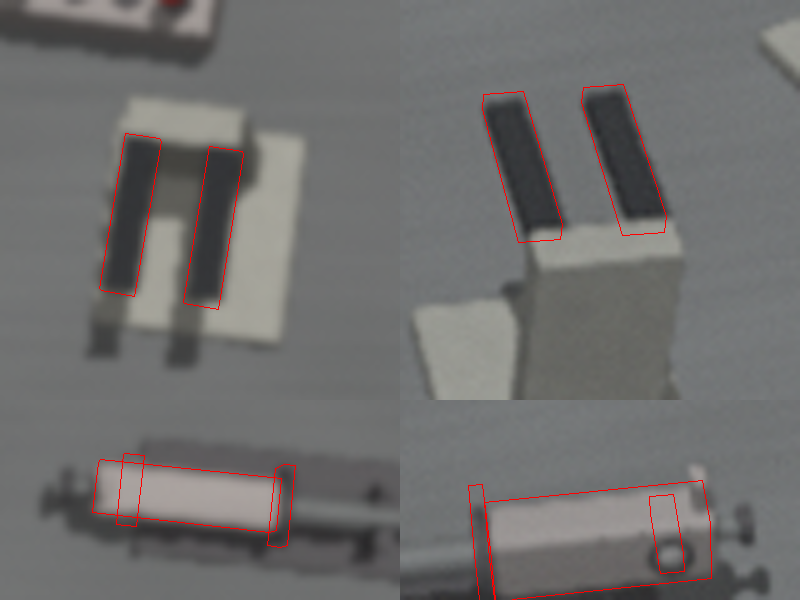

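```bash
cat > go.py <<'E'
import sys; from h import *
from scipy.spatial.transform import Rotation as Ro
def go(x,y,z,yaw=None,show=True):
    s=readout.sense(); R=Ro.from_euler('xyz',s['tcp_rot']); 
    Rt=Ro.from_euler('xyz',[np.pi,0,s['tcp_rot'][2] if yaw is None else yaw])
    print('t',round(s['clock'],2),'pos',s['eef_pos'].round(1),'rot',s['tcp_rot'].round(3),'F',s['contact_force'].round(1),'op',round(s['opening'],3))
    print('shift cm',(R.inv().apply(np.array([x,y,z])-s['eef_pos'])/10).round(2),'turn',(R.inv()*Rt).as_rotvec().round(3))
if __name__=='__main__': go(*map(float,sys.argv[1:]))
E
python3 go.py 510.5 -93.7 300 1.48
```

```text
t 0.1 pos [261.4 567.2 230.6] rot [-3.14 -0.    2.71] F [ 0.1 -1.1  0.5] op 1.0
shift cm [-50.29 -49.61  -6.87] turn [-1.00e-03  1.00e-03  1.23e+00]
```

play_rows(
  rows=[
    [0,[0,0,-4],[0,0,0]],
    [0,[0,0,-8],[0,0,0]],
    [0,[-2.5,-2.5,-9],[0,0,0.1]],
    [0,[-5,-5,-9],[0,0,0.2]],
    [0,[-7.5,-7.5,-9],[0,0,0.3]],
    [0,[-10,-10,-9],[0,0,0.4]],
    [0,[-12.5,-12.5,-9],[0,0,0.5]],
    [0,[-15,-15,-9],[0,0,0.6]],
    [0,[-17.5,-17.5,-9],[0,0,0.7]],
    [0,[-20,-20,-9],[0,0,0.8]],
    [0,[-22.5,-22.5,-9],[0,0,0.9]],
    [0,[-25,-25,-9],[0,0,1.0]],
  ],
  squeeze=100,
)

```text
clock: 1.1
eef_pos: [384.0, 234.2, 321.1]
tcp_rot: [-3.141, 0.0, 1.705]
contact_force: [0.5, -0.7, -0.1]
opening: 1.004
```

```bash
python3 go.py 510.5 -93.7 150 1.48
```

```text
t 1.1 pos [384.  234.2 321.1] rot [-3.141  0.     1.705] F [ 0.5 -0.7 -0.1] op 1.004
shift cm [-34.19   8.15  17.12] turn [-0.     0.     0.225]
```

play_rows(
  rows=[
    [0,[-3.5,0.8,0],[0,0,0.05]],
    [0,[-7,1.6,0],[0,0,0.1]],
    [0,[-10.5,2.5,0],[0,0,0.15]],
    [0,[-14,3.3,0],[0,0,0.2]],
    [0,[-17.5,4.2,0],[0,0,0.225]],
    [0,[-21,5,0],[0,0,0.23]],
    [0,[-24.5,5.9,2],[0,0,0.23]],
    [0,[-28,6.7,4.5],[0,0,0.23]],
    [0,[-31,7.4,7],[0,0,0.23]],
    [0,[-33,7.9,9.5],[0,0,0.23]],
    [0,[-34.2,8.15,12],[0,0,0.23]],
    [0,[-34.2,8.15,13],[0,0,0.23]],
  ],
)

```text
clock: 2.1
eef_pos: [510.9, -93.3, 187.8]
tcp_rot: [-3.137, 0.0, 1.478]
contact_force: [-0.3, -0.2, -0.4]
opening: 1.003
```

play_rows(
  rows=[
    [0,[0,0,0],[0,0,0]],
    [0,[0,0,0],[0,0,0]],
  ],
)

```text
clock: 2.27
eef_pos: [511.7, -90.9, 191.3]
tcp_rot: [-3.14, -0.0, 1.48]
contact_force: [0.3, -0.4, -0.4]
opening: 0.996
```

```bash
python3 go.py 510.5 -93.7 60 1.48
python3 - <<'E'
from h import *
for n,b in(("scene",(215,180,150,130,5)),("top",(290,215,130,100,5))):
    p,d=grab_frame(n); crop(n,p,*b,f"pics/{n}1.png")
E
```

```text
t 2.27 pos [511.7 -90.9 191.3] rot [-3.14 -0.    1.48] F [ 0.3 -0.4 -0.4] op 0.996
shift cm [-0.29 -0.07 13.13] turn [-0.001 -0.    -0.   ]
```

View pics/scene1.png

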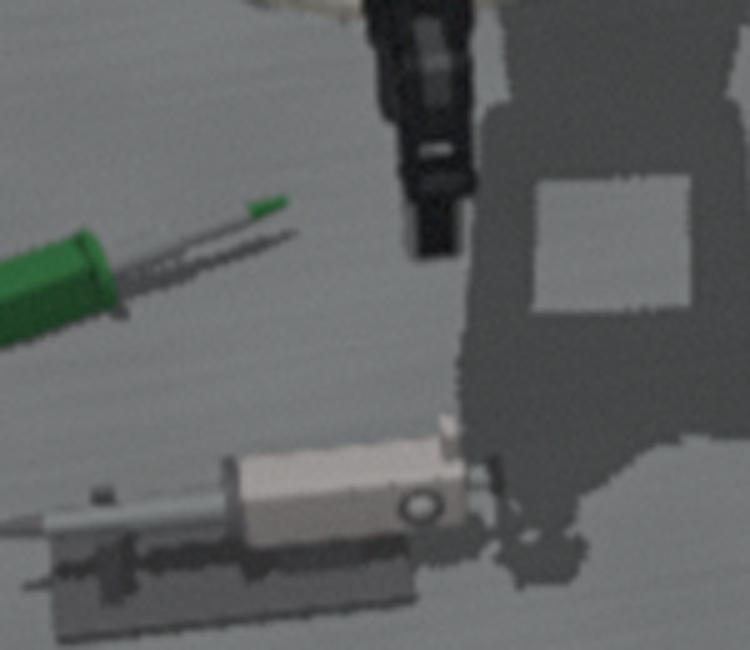

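View pics/top1.png

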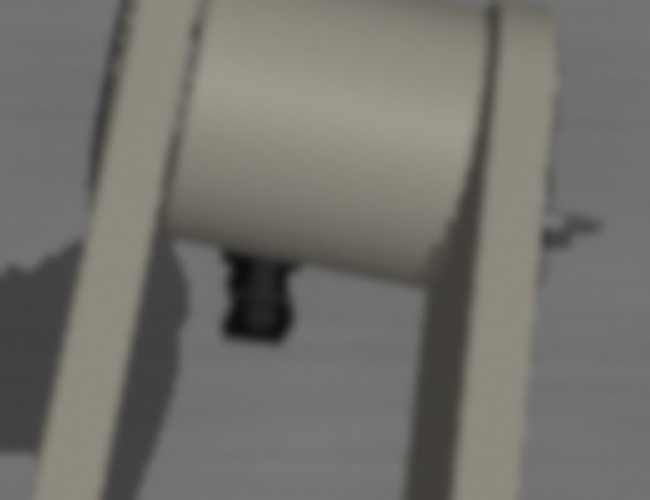

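The scene view shows the gripper open above the pipette, finger at about (302, 225), with the stud at about (299, 281). I'll descend.

play_rows(
  rows=[
    [0,[-0.3,-0.1,3],[0,0,0]],
    [0,[-0.3,-0.1,6],[0,0,0]],
    [0,[-0.3,-0.1,9],[0,0,0]],
    [0,[-0.3,-0.1,11.5],[0,0,0]],
    [0,[-0.3,-0.1,13],[0,0,0]],
    [0,[-0.3,-0.1,13.2],[0,0,0]],
    [0,[-0.3,-0.1,13.2],[0,0,0]],
  ],
)

```text
clock: 2.95
eef_pos: [511.2, -93.8, 59.9]
tcp_rot: [3.141, -0.0, 1.481]
contact_force: [-0.6, 0.4, 0.3]
opening: 1.002
```

```bash
python3 go.py 510.5 -93.7 22.5 1.48
python3 - <<'E'
from h import *
for n,b in(("scene",(215,180,150,130,5)),):
    p,d=grab_frame(n); crop(n,p,*b,f"pics/{n}2.png")
E
```

```text
t 2.95 pos [511.2 -93.8  59.9] rot [ 3.141 -0.     1.481] F [-0.6  0.4  0.3] op 1.002
shift cm [-0.   -0.07  3.74] turn [ 0.    -0.     0.001]
```

View pics/scene2.png

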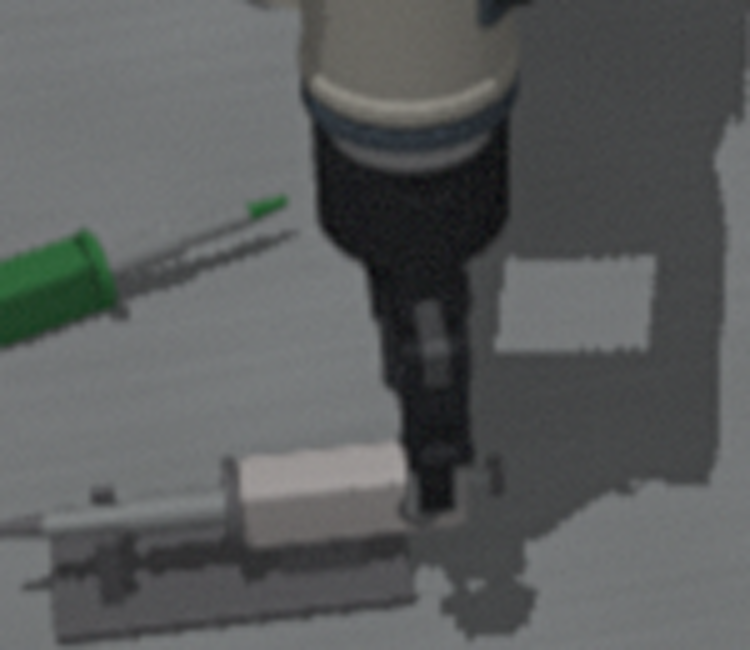

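play_rows(
  rows=[
    [0,[0,-0.05,2],[0,0,0]],
    [0,[0,-0.05,3.2],[0,0,0]],
    [40,[0,-0.05,3.75],[0,0,0]],
    [80,[0,-0.05,3.75],[0,0,0]],
    [110,[0,-0.05,3.75],[0,0,0]],
    [125,[0,-0.05,3.75],[0,0,0]],
    [130,[0,-0.05,3.75],[0,0,0]],
    [130,[0,-0.05,3.75],[0,0,0]],
    [130,[0,-0.05,3.75],[0,0,0]],
  ],
  squeeze=20,
)

```text
clock: 3.75
eef_pos: [510.6, -94.4, 22.3]
tcp_rot: [3.141, 0.0, 1.48]
contact_force: [-0.5, 0.1, -0.2]
opening: 0.494
```

play_rows(
  rows=[
    [140,[0,0,0],[0,0,0]],
    [145,[0,0,0],[0,0,0]],
    [150,[0,0,0],[0,0,0]],
    [155,[0,0,0],[0,0,0]],
    [160,[0,0,0],[0,0,0]],
    [160,[0,0,0],[0,0,0]],
  ],
)

```text
clock: 4.25
eef_pos: [510.3, -94.2, 21.9]
tcp_rot: [-3.141, -0.0, 1.48]
contact_force: [-1.0, 0.7, 4.2]
opening: 0.397
```

```bash
python3 go.py 510.5 -93.7 23 1.48
python3 - <<'E'
from h import *
for n,b in(("scene",(215,180,150,130,5)),):
    p,d=grab_frame(n); crop(n,p,*b,f"pics/{n}3.png")
E
```

```text
t 4.25 pos [510.3 -94.2  21.9] rot [-3.141 -0.     1.48 ] F [-1.   0.7  4.2] op 0.397
shift cm [ 0.06  0.02 -0.11] turn [-0. -0. -0.]
```

View pics/scene3.png

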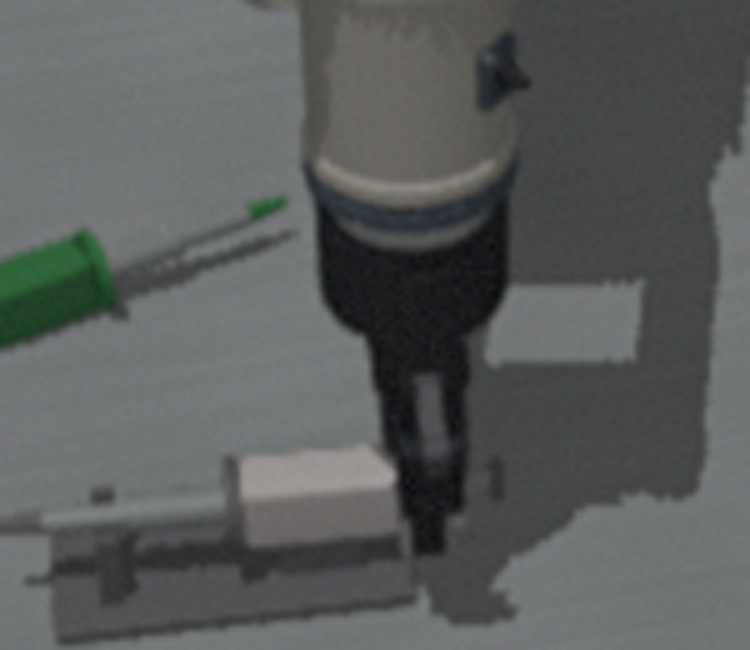

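play_rows(
  rows=[
    [200,[0,0,0],[0,0,0]],
    [255,[0,0,0],[0,0,0]],
    [255,[0,0,0],[0,0,0]],
    [255,[0,0,0],[0,0,0]],
    [255,[0,0,0],[0,0,0]],
    [255,[0,0,-0.5],[0,0,0]],
    [255,[0,0,-1.5],[0,0,0]],
    [255,[0,0,-3],[0,0,0]],
    [255,[0,0,-4],[0,0,0]],
    [255,[0,0,-4],[0,0,0]],
  ],
  squeeze=100,
)

```text
clock: 5.13
eef_pos: [511.9, -94.6, 64.1]
tcp_rot: [3.138, 0.0, 1.48]
contact_force: [-0.5, 0.4, -1.7]
opening: 0.365
```

```bash
python3 go.py 510.5 -93.7 255 1.48
python3 - <<'E'
from h import *
for n,b in(("scene",(215,180,150,130,5)),):
    p,d=grab_frame(n); crop(n,p,*b,f"pics/{n}4.png")
E
```

```text
t 5.13 pos [511.9 -94.6  64.1] rot [3.138 0.    1.48 ] F [-0.5  0.4 -1.7] op 0.365
shift cm [  0.07  -0.07 -19.09] turn [ 0.004  0.    -0.   ]
```

View pics/scene4.png

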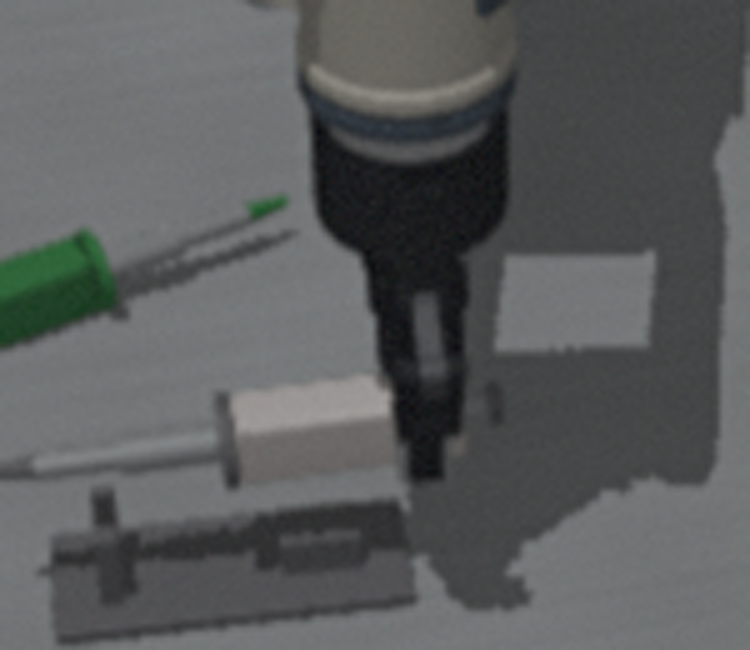

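The pipette has lifted level off the rest. I'll raise it to swing height.

play_rows(
  rows=[
    [255,[0,0,-1],[0,0,0]],
    [255,[0,0,-2.5],[0,0,0]],
    [255,[0,0,-4.5],[0,0,0]],
    [255,[0,0,-7],[0,0,0]],
    [255,[0,0,-9.5],[0,0,0]],
    [255,[0,0,-12],[0,0,0]],
    [255,[0,0,-14.5],[0,0,0]],
    [255,[0,0,-16.5],[0,0,0]],
    [255,[0,0,-18],[0,0,0]],
    [255,[0,0,-19],[0,0,0]],
    [255,[0,0,-19],[0,0,0]],
    [255,[0,0,-19],[0,0,0]],
  ],
)

```text
clock: 6.18
eef_pos: [510.1, -94.3, 251.5]
tcp_rot: [-3.141, -0.0, 1.48]
contact_force: [-0.5, 0.5, -2.1]
opening: 0.36
```

play_rows(
  rows=[
    [255,[0,0,0],[0,0,0]],
    [255,[0,0,0],[0,0,0]],
    [255,[0,0,0],[0,0,0]],
    [255,[0,0,0],[0,0,0]],
    [255,[0,0,0],[0,0,0]],
    [255,[0,0,0],[0,0,0]],
  ],
  squeeze=50,
)

```text
clock: 6.68
eef_pos: [510.2, -94.3, 251.5]
tcp_rot: [-3.141, -0.0, 1.48]
contact_force: [0.1, -0.4, -2.4]
opening: 0.362
```

```bash
cat > look.py <<'E'
import sys; from h import *
s=readout.sense(); print(round(s['clock'],2),s['eef_pos'].round(1),s['contact_force'].round(1),round(s['opening'],4))
p,d=grab_frame('scene'); crop('scene',p,200,130,150,150,4,f"pics/{sys.argv[1]}.png")
E
python3 look.py s5
```

```text
6.68 [510.2 -94.3 251.5] [ 0.1 -0.4 -2.4] 0.3617
```

View pics/s5.png

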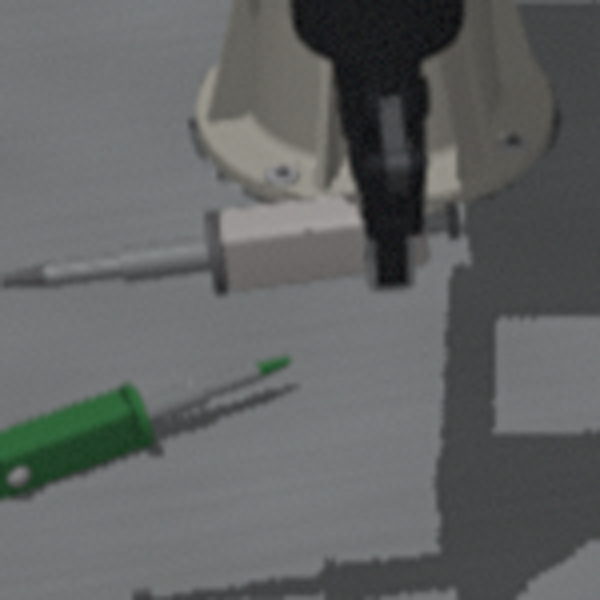

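play_rows(
  rows=[
    [255,[0,0,0],[0,0,0]],
    [255,[0,0,0],[0,0,0]],
    [255,[0,0,0],[0,0,0]],
    [255,[0,0,0],[0,0,0]],
    [255,[0,0,0],[0,0,0]],
    [255,[0,0,0],[0,0,0]],
  ],
  squeeze=20,
)

```text
clock: 7.23
eef_pos: [510.4, -94.3, 251.8]
tcp_rot: [3.142, 0.0, 1.48]
contact_force: [-0.5, -0.2, -1.2]
opening: 0.365
```

play_rows(
  rows=[
    [165,[0,0,0],[0,0,0]],
    [165,[0,0,0],[0,0,0]],
    [164,[0,0,0],[0,0,0]],
    [164,[0,0,0],[0,0,0]],
    [163,[0,0,0],[0,0,0]],
    [163,[0,0,0],[0,0,0]],
    [162,[0,0,0],[0,0,0]],
    [162,[0,0,0],[0,0,0]],
  ],
)

```text
clock: 7.9
eef_pos: [510.3, -94.3, 251.8]
tcp_rot: [3.142, 0.0, 1.48]
contact_force: [-0.9, -0.9, -2.3]
opening: 0.372
```

```bash
python3 look.py s6
```

```text
7.9 [510.3 -94.3 251.8] [-0.9 -0.9 -2.3] 0.3723
```

View pics/s6.png

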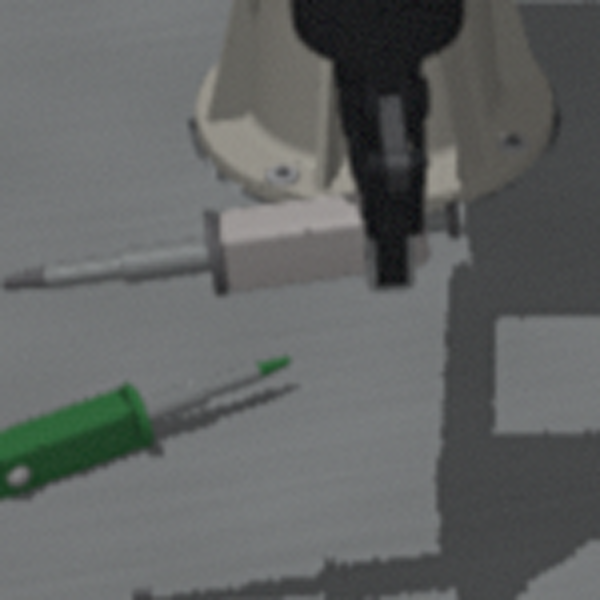

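play_rows(
  rows=[
    [161,[0,0,0],[0,0,0]],
    [161,[0,0,0],[0,0,0]],
    [161,[0,0,0],[0,0,0]],
    [160,[0,0,0],[0,0,0]],
    [160,[0,0,0],[0,0,0]],
    [160,[0,0,0],[0,0,0]],
  ],
)

```text
clock: 8.45
eef_pos: [510.3, -94.3, 251.8]
tcp_rot: [-3.142, 0.0, 1.48]
contact_force: [0.0, 0.1, -2.1]
opening: 0.378
```

```bash
python3 look.py s7
```

```text
8.45 [510.3 -94.3 251.8] [ 0.   0.1 -2.1] 0.3779
```

View pics/s7.png

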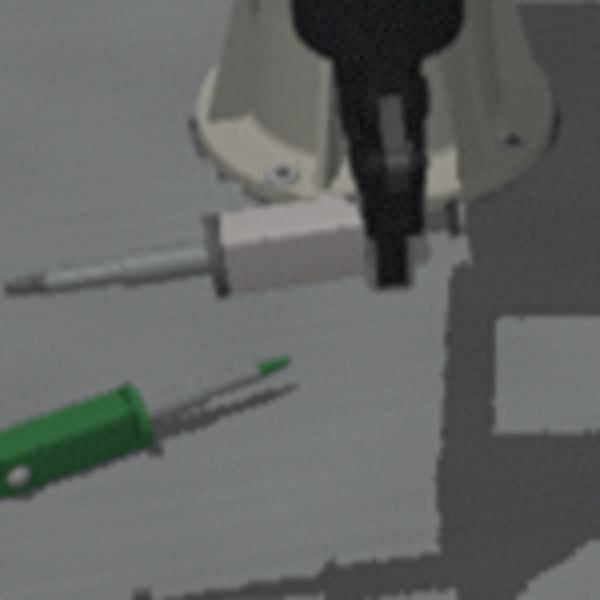

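The nose has sunk slightly, from row 277 to 284 in the crop, so it is starting to turn. I'll keep easing.

play_rows(
  rows=[
    [159,[0,0,0],[0,0,0]],
    [159,[0,0,0],[0,0,0]],
    [159,[0,0,0],[0,0,0]],
    [158,[0,0,0],[0,0,0]],
    [158,[0,0,0],[0,0,0]],
    [158,[0,0,0],[0,0,0]],
  ],
)

```text
clock: 9.0
eef_pos: [510.3, -94.3, 251.8]
tcp_rot: [3.142, -0.0, 1.48]
contact_force: [-0.0, -0.4, -2.0]
opening: 0.384
```

```bash
python3 look.py s8
```

```text
9.0 [510.3 -94.3 251.8] [-0.  -0.4 -2. ] 0.3836
```

View pics/s8.png

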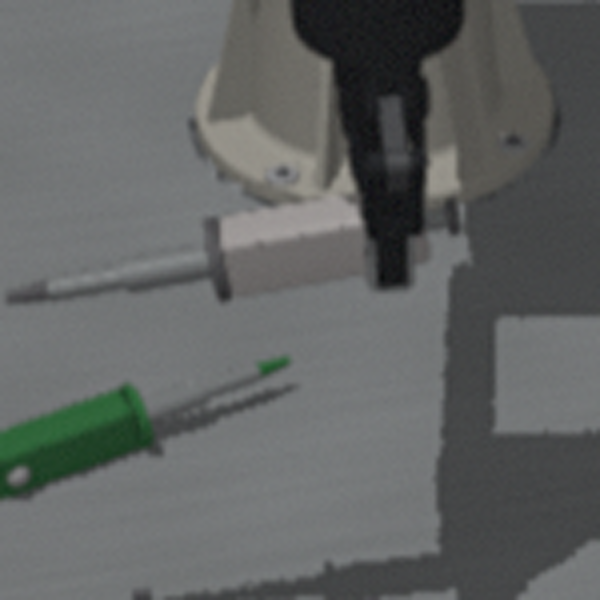

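play_rows(
  rows=[
    [157,[0,0,0],[0,0,0]],
    [157,[0,0,0],[0,0,0]],
    [157,[0,0,0],[0,0,0]],
    [157,[0,0,0],[0,0,0]],
    [156,[0,0,0],[0,0,0]],
    [156,[0,0,0],[0,0,0]],
    [156,[0,0,0],[0,0,0]],
    [156,[0,0,0],[0,0,0]],
  ],
)

```text
clock: 9.72
eef_pos: [510.3, -94.3, 251.8]
tcp_rot: [-3.142, -0.0, 1.48]
contact_force: [-0.0, -0.0, -2.3]
opening: 0.389
```

```bash
python3 look.py s9
```

```text
9.72 [510.3 -94.3 251.8] [-0.  -0.  -2.3] 0.3892
```

View pics/s9.png

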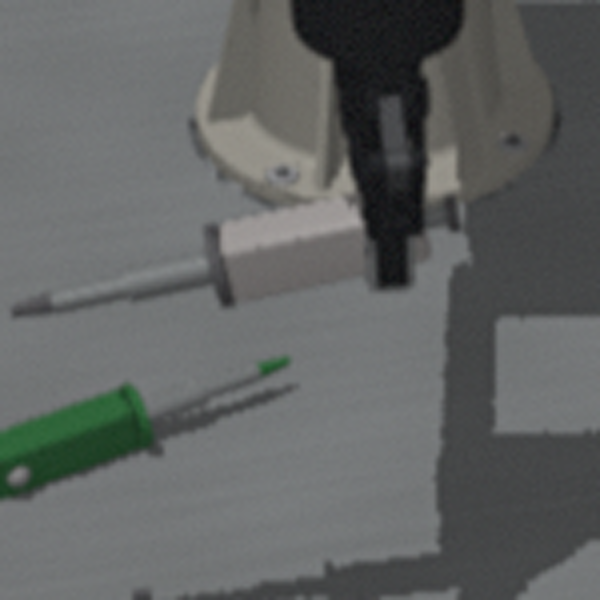

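play_rows(
  rows=[
    [155,[0,0,0],[0,0,0]],
    [155,[0,0,0],[0,0,0]],
    [155,[0,0,0],[0,0,0]],
    [155,[0,0,0],[0,0,0]],
    [154,[0,0,0],[0,0,0]],
    [154,[0,0,0],[0,0,0]],
    [154,[0,0,0],[0,0,0]],
    [154,[0,0,0],[0,0,0]],
  ],
)

```text
clock: 10.43
eef_pos: [510.3, -94.3, 251.8]
tcp_rot: [-3.142, 0.0, 1.48]
contact_force: [-1.4, 0.3, -1.6]
opening: 0.398
```

```bash
python3 look.py s10
```

```text
10.43 [510.3 -94.3 251.8] [-1.4  0.3 -1.6] 0.3985
```

View pics/s10.png

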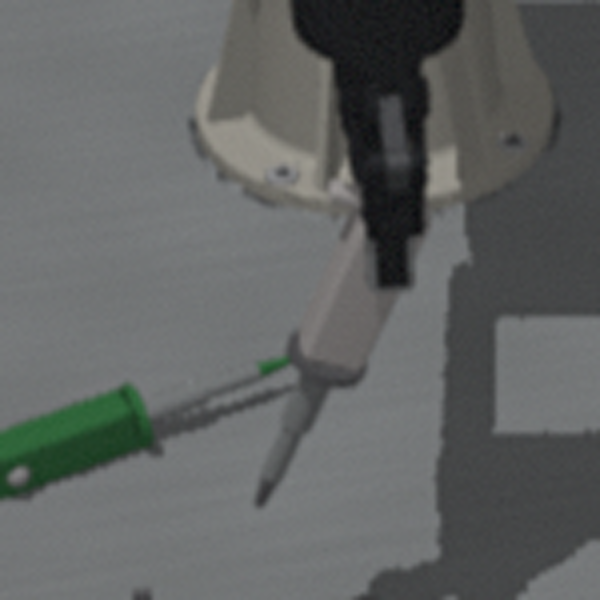

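It has swung most of the way, to roughly 25–30° off plumb. I'll ease one more count at a time.

play_rows(
  rows=[
    [154,[0,0,0],[0,0,0]],
    [154,[0,0,0],[0,0,0]],
    [153,[0,0,0],[0,0,0]],
    [153,[0,0,0],[0,0,0]],
    [153,[0,0,0],[0,0,0]],
    [153,[0,0,0],[0,0,0]],
  ],
)

```text
clock: 10.98
eef_pos: [510.3, -94.3, 251.8]
tcp_rot: [3.142, 0.0, 1.48]
contact_force: [0.8, -0.5, -0.6]
opening: 0.4
```

```bash
python3 look.py s11
```

```text
10.98 [510.3 -94.3 251.8] [ 0.8 -0.5 -0.6] 0.3997
```

View pics/s11.png

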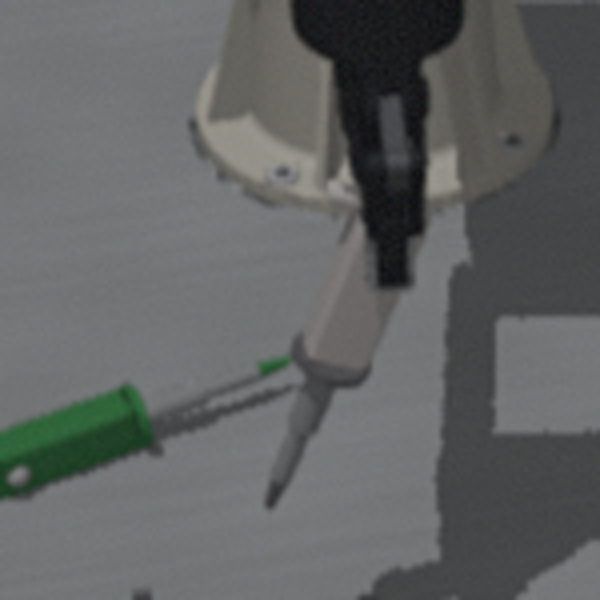

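play_rows(
  rows=[
    [152,[0,0,0],[0,0,0]],
    [152,[0,0,0],[0,0,0]],
    [152,[0,0,0],[0,0,0]],
    [152,[0,0,0],[0,0,0]],
    [152,[0,0,0],[0,0,0]],
    [152,[0,0,0],[0,0,0]],
  ],
)

```text
clock: 11.53
eef_pos: [510.3, -94.3, 251.8]
tcp_rot: [-3.142, 0.0, 1.48]
contact_force: [-0.5, 0.4, -2.2]
opening: 0.402
```

```bash
python3 look.py s12
```

```text
11.53 [510.3 -94.3 251.8] [-0.5  0.4 -2.2] 0.402
```

View pics/s12.png

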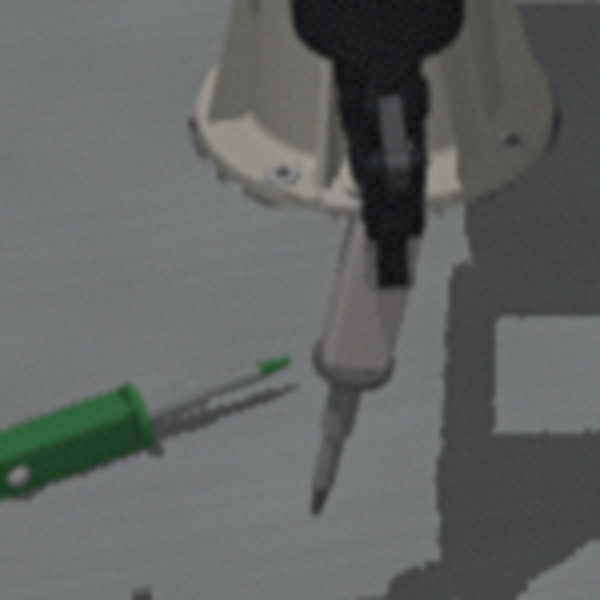

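play_rows(
  rows=[
    [151,[0,0,0],[0,0,0]],
    [151,[0,0,0],[0,0,0]],
    [151,[0,0,0],[0,0,0]],
    [151,[0,0,0],[0,0,0]],
    [151,[0,0,0],[0,0,0]],
    [151,[0,0,0],[0,0,0]],
  ],
)

```text
clock: 12.08
eef_pos: [510.3, -94.3, 251.8]
tcp_rot: [-3.142, 0.0, 1.48]
contact_force: [0.2, 0.3, -1.2]
opening: 0.406
```

```bash
python3 look.py s13; python3 -c "
from h import *
print((proj('scene',[[510.3,-94.3,270.8],[510.3,-94.3,190.8],[510.3,-94.3,95.8]])-[200,130]+.5)*4-.5)"
```

```text
12.08 [510.3 -94.3 251.8] [ 0.2  0.3 -1.2] 0.4058
[[380.87784478 228.62306151]
 [385.20975783 364.13946221]
 [389.88724362 510.46650805]]
```

View pics/s13.png

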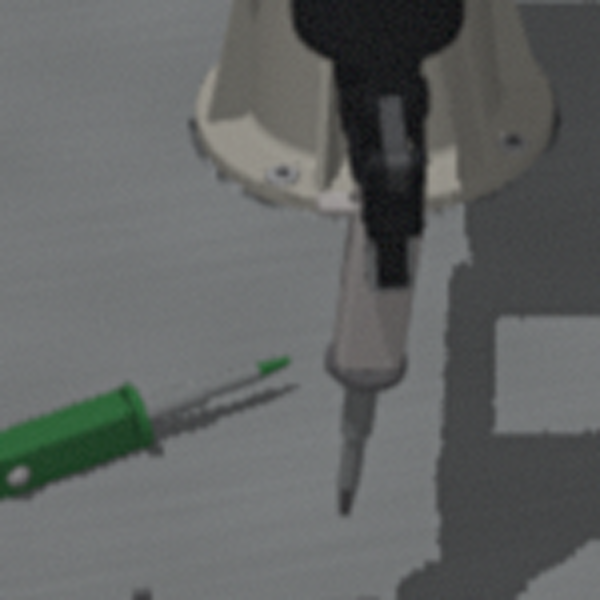

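The nose is at crop column 345 and plumb projects to about 390, so roughly 7° remains. I'll ease further.

play_rows(
  rows=[
    [150,[0,0,0],[0,0,0]],
    [150,[0,0,0],[0,0,0]],
    [150,[0,0,0],[0,0,0]],
    [150,[0,0,0],[0,0,0]],
    [150,[0,0,0],[0,0,0]],
    [150,[0,0,0],[0,0,0]],
  ],
)

```text
clock: 12.63
eef_pos: [510.3, -94.3, 251.8]
tcp_rot: [3.142, 0.0, 1.48]
contact_force: [0.2, -0.6, -2.1]
opening: 0.413
```

```bash
python3 look.py s14
```

```text
12.63 [510.3 -94.3 251.8] [ 0.2 -0.6 -2.1] 0.413
```

View pics/s14.png

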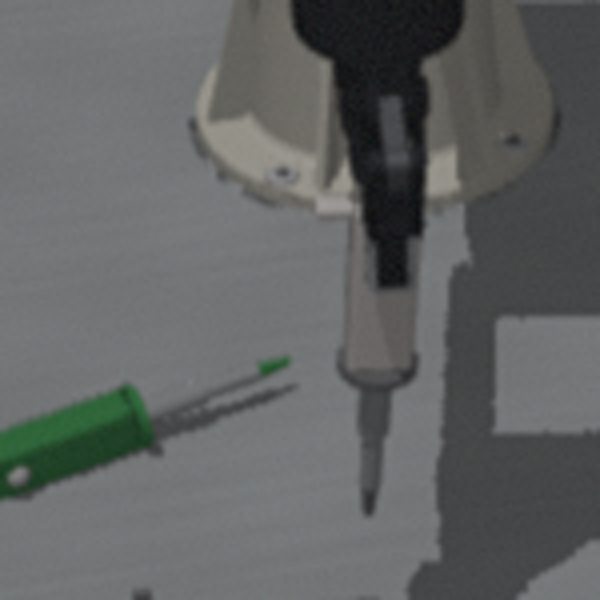

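play_rows(
  rows=[
    [150,[0,0,0],[0,0,0]],
    [150,[0,0,0],[0,0,0]],
    [150,[0,0,0],[0,0,0]],
    [150,[0,0,0],[0,0,0]],
    [150,[0,0,0],[0,0,0]],
    [150,[0,0,0],[0,0,0]],
    [150,[0,0,0],[0,0,0]],
    [150,[0,0,0],[0,0,0]],
  ],
)

```text
clock: 13.35
eef_pos: [510.3, -94.3, 251.8]
tcp_rot: [3.142, -0.0, 1.48]
contact_force: [0.3, 0.3, -2.5]
opening: 0.411
```

```bash
python3 look.py s15
```

```text
13.35 [510.3 -94.3 251.8] [ 0.3  0.3 -2.5] 0.4114
```

View pics/s15.png

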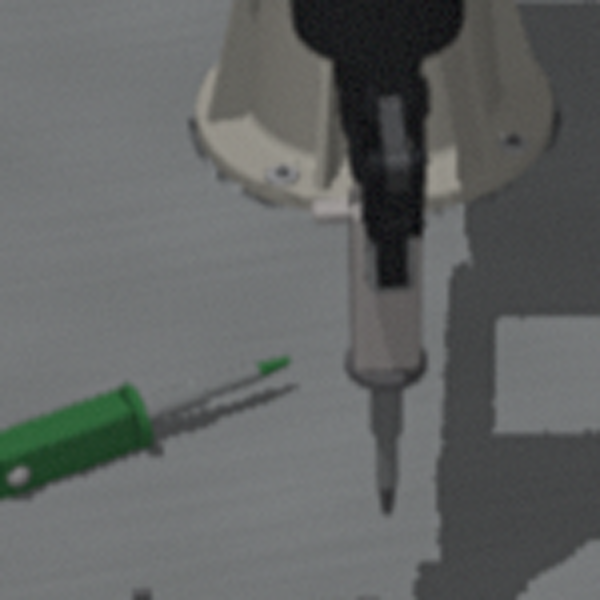

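The nose is at column 388 and the collar at 386, against a plumb prediction of 390 and 385, so it hangs plumb. I'll regrip firmly.

play_rows(
  rows=[
    [150,[0,0,0],[0,0,0]],
    [150,[0,0,0],[0,0,0]],
    [150,[0,0,0],[0,0,0]],
    [160,[0,0,0],[0,0,0]],
    [200,[0,0,0],[0,0,0]],
    [255,[0,0,0],[0,0,0]],
    [255,[0,0,0],[0,0,0]],
    [255,[0,0,0],[0,0,0]],
    [255,[0,0,0],[0,0,0]],
    [255,[0,0,0],[0,0,0]],
    [255,[0,0,0],[0,0,0]],
    [255,[0,0,0],[0,0,0]],
  ],
  squeeze=100,
)

```text
clock: 14.4
eef_pos: [510.3, -94.3, 251.8]
tcp_rot: [-3.142, 0.0, 1.48]
contact_force: [0.5, -0.7, -2.5]
opening: 0.363
```

```bash
python3 look.py s16; python3 go.py 525 106 210 1.48
python3 - <<'E'
from plane import *
p,d=grab_frame('scene'); W=cloud('scene',d)
print((onz('scene',[200+388/4],[130+510/4],95)))
E
```

```text
14.4 [510.3 -94.3 251.8] [ 0.5 -0.7 -2.5] 0.3626
t 14.45 pos [510.3 -94.3 251.8] rot [-3.142 -0.     1.48 ] F [ 0.7 -0.7 -1.3] op 0.365
shift cm [20.08 -0.36  4.18] turn [-0. -0. -0.]
[[510.14695567 -94.48761954  95.        ]]
```

View pics/s16.png

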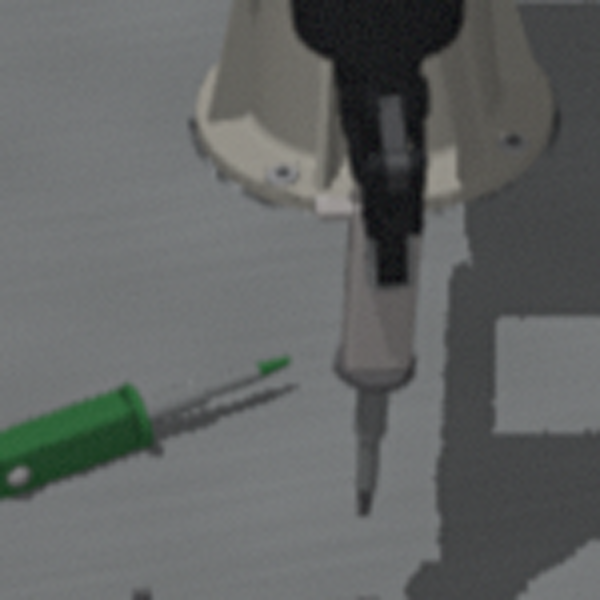

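Regripping left the nose at column 364, about 4° off plumb; it was probably still swinging slightly. There's time, so I'll ease again, let it settle and close more gently.

play_rows(
  rows=[
    [165,[0,0,0],[0,0,0]],
    [160,[0,0,0],[0,0,0]],
    [157,[0,0,0],[0,0,0]],
    [155,[0,0,0],[0,0,0]],
    [153,[0,0,0],[0,0,0]],
    [152,[0,0,0],[0,0,0]],
    [151,[0,0,0],[0,0,0]],
    [151,[0,0,0],[0,0,0]],
    [150,[0,0,0],[0,0,0]],
    [150,[0,0,0],[0,0,0]],
    [150,[0,0,0],[0,0,0]],
    [150,[0,0,0],[0,0,0]],
  ],
  squeeze=20,
)

```text
clock: 15.5
eef_pos: [510.3, -94.3, 251.8]
tcp_rot: [-3.142, -0.0, 1.48]
contact_force: [1.1, 0.9, -0.7]
opening: 0.411
```

play_rows(
  rows=[
    [150,[0,0,0],[0,0,0]],
    [150,[0,0,0],[0,0,0]],
    [150,[0,0,0],[0,0,0]],
    [150,[0,0,0],[0,0,0]],
    [150,[0,0,0],[0,0,0]],
    [150,[0,0,0],[0,0,0]],
    [150,[0,0,0],[0,0,0]],
    [150,[0,0,0],[0,0,0]],
    [150,[0,0,0],[0,0,0]],
    [150,[0,0,0],[0,0,0]],
    [150,[0,0,0],[0,0,0]],
    [150,[0,0,0],[0,0,0]],
  ],
)

```text
clock: 16.5
eef_pos: [510.3, -94.3, 251.8]
tcp_rot: [3.142, -0.0, 1.48]
contact_force: [0.1, -0.1, -2.2]
opening: 0.413
```

```bash
python3 look.py s17; python3 look.py s17b
```

```text
16.5 [510.3 -94.3 251.8] [ 0.1 -0.1 -2.2] 0.4128
16.55 [510.3 -94.3 251.8] [-0.9 -0.1 -1.8] 0.414
```

View pics/s17.png

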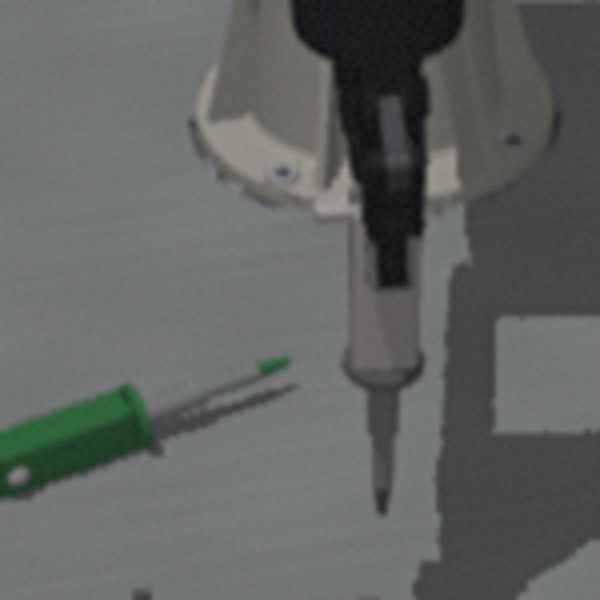

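View pics/s17b.png

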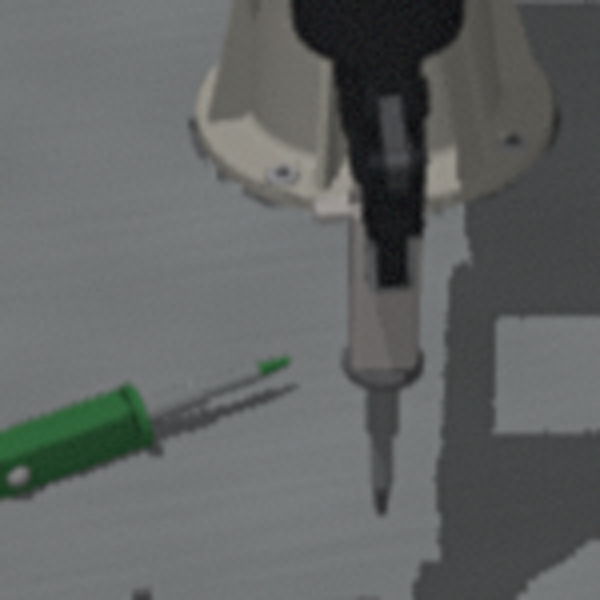

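It has settled at nose column 382 in both frames, within about 1–2° of plumb. I'll close gently.

play_rows(
  rows=[
    [152,[0,0,0],[0,0,0]],
    [153,[0,0,0],[0,0,0]],
    [154,[0,0,0],[0,0,0]],
    [155,[0,0,0],[0,0,0]],
    [156,[0,0,0],[0,0,0]],
    [158,[0,0,0],[0,0,0]],
    [160,[0,0,0],[0,0,0]],
    [163,[0,0,0],[0,0,0]],
    [166,[0,0,0],[0,0,0]],
    [170,[0,0,0],[0,0,0]],
    [180,[0,0,0],[0,0,0]],
    [255,[0,0,0],[0,0,0]],
  ],
  squeeze=100,
)

```text
clock: 17.6
eef_pos: [510.3, -94.3, 251.8]
tcp_rot: [3.142, 0.0, 1.48]
contact_force: [-0.7, 0.8, -2.7]
opening: 0.364
```

play_rows(
  rows=[
    [255,[0,0,0],[0,0,0]],
    [255,[0,0,0],[0,0,0]],
    [255,[0,0,0],[0,0,0]],
  ],
)

```text
clock: 17.85
eef_pos: [510.3, -94.3, 251.8]
tcp_rot: [-3.142, -0.0, 1.48]
contact_force: [-0.4, -0.1, -2.0]
opening: 0.359
```

```bash
python3 look.py s18; python3 go.py 510.3 -94.3 251.8 1.48
```

```text
17.85 [510.3 -94.3 251.8] [-0.4 -0.1 -2. ] 0.3592
t 17.9 pos [510.3 -94.3 251.8] rot [-3.142  0.     1.48 ] F [ 0.5 -0.2 -1.9] op 0.361
shift cm [-0. -0. -0.] turn [-0.  0. -0.]
```

View pics/s18.png

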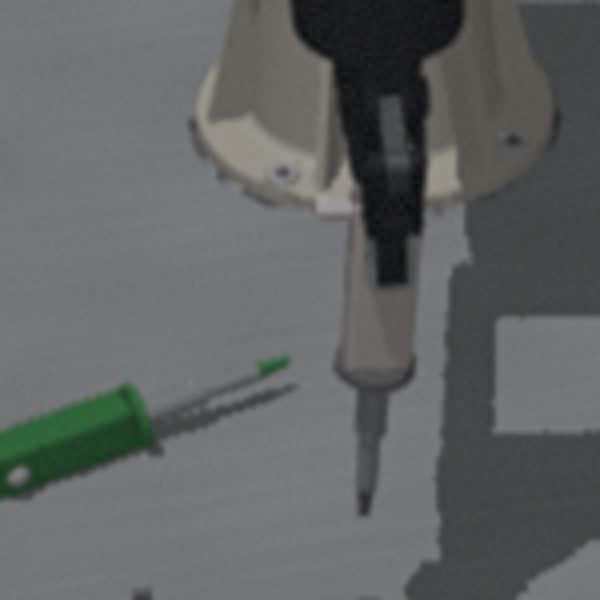

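Closing tilts it the same ~4° each time, which looks like a finger-mechanics effect. I'll cancel it with a small wrist tilt while carrying it to a point in front of the fork mouth.

play_rows(
  rows=[
    [255,[0.5,0,0],[0,0.01,0]],
    [255,[1.5,0,0],[0,0.02,0]],
    [255,[3,0,0],[0,0.03,0]],
    [255,[5,0.1,0],[0,0.04,0]],
    [255,[7.5,0.1,0],[0,0.05,0]],
    [255,[10,0.15,0],[0,0.06,0]],
    [255,[12.5,0.2,0],[0,0.06,0]],
    [255,[15,0.2,0],[0,0.06,0]],
    [255,[17.5,0.3,0],[0,0.06,0]],
    [255,[19,0.3,0],[0,0.06,0]],
    [255,[19.8,0.3,0],[0,0.06,0]],
    [255,[20.1,0.3,0],[0,0.06,0]],
  ],
)

```text
clock: 18.9
eef_pos: [531.3, 107.5, 251.7]
tcp_rot: [-3.141, -0.061, 1.482]
contact_force: [-0.2, 0.0, -1.6]
opening: 0.365
```

play_rows(
  rows=[
    [255,[0,0,0],[0,0,0]],
    [255,[0,0,0],[0,0,0]],
    [255,[0,0,0],[0,0,0]],
  ],
)

```text
clock: 19.15
eef_pos: [531.4, 104.9, 251.8]
tcp_rot: [-3.141, -0.06, 1.479]
contact_force: [0.4, 0.2, -2.6]
opening: 0.366
```

```bash
cat > look2.py <<'E'
import sys; from h import *
s=readout.sense(); print(round(s['clock'],2),s['eef_pos'].round(1),s['tcp_rot'].round(3),s['contact_force'].round(1),round(s['opening'],4))
p,d=grab_frame('scene'); crop('scene',p,320,130,150,150,4,f"pics/{sys.argv[1]}s.png"); np.savez('ls.npz',p=p,d=d)
p,d=grab_frame('top'); crop('top',p,200,150,130,110,5,f"pics/{sys.argv[1]}t.png"); np.savez('lt.npz',p=p,d=d)
x,y,z=s['eef_pos']; print('plumb cols stud,collar,nose',((proj('scene',[[x,y,z+20],[x,y,z-60],[x,y,z-155]])-[320,130]+.5)*4-.5).round(0).tolist())
E
python3 look2.py c1
```

```text
19.15 [531.4 104.9 251.8] [-3.141 -0.06   1.479] [ 0.4  0.2 -2.6] 0.3664
plumb cols stud,collar,nose [[325.0, 194.0], [311.0, 329.0], [296.0, 474.0]]
```

View pics/c1s.png

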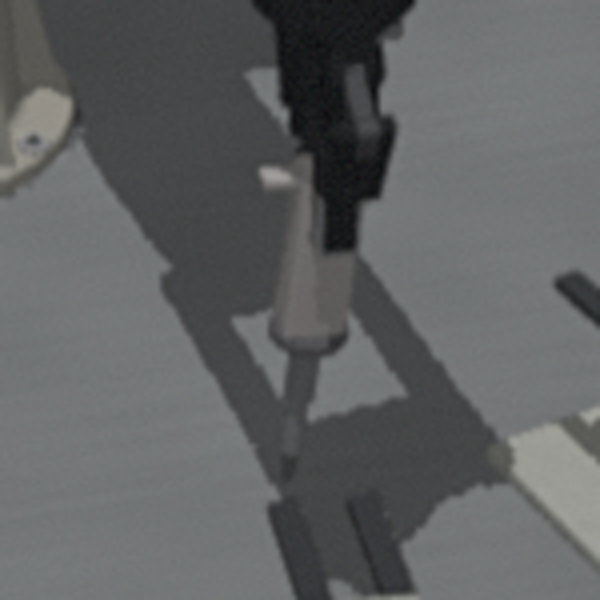

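View pics/c1t.png

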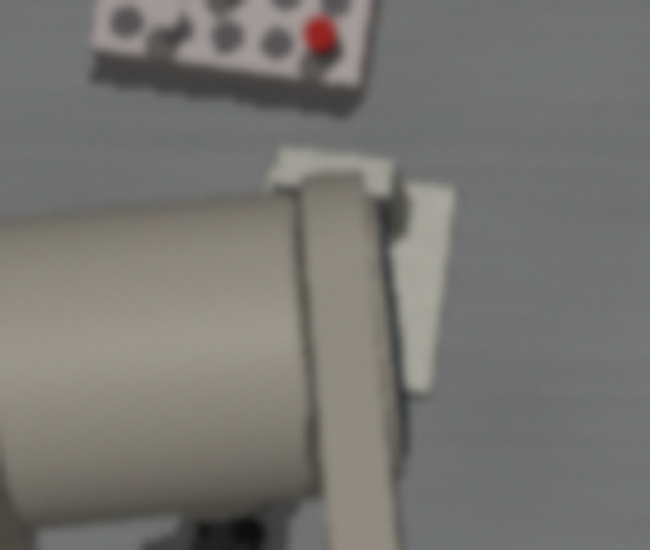

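```bash
python3 go.py 531.4 106.9 206; python3 go.py 575 100.9 206
```

```text
t 19.25 pos [531.6 104.8 251.8] rot [-3.142 -0.06   1.479] F [ 0.6 -0.8 -2.1] op 0.359
shift cm [-0.07 -0.04  4.58] turn [-0.   -0.06  0.  ]
t 19.25 pos [531.6 104.8 251.8] rot [-3.142 -0.06   1.479] F [ 0.6 -0.8 -2.1] op 0.359
shift cm [-0.27  4.36  4.57] turn [-0.   -0.06  0.  ]
```

play_rows(
  rows=[
    [255,[0,0,0.7],[0,0,0]],
    [255,[0,0,2],[0,0,0]],
    [255,[-0.1,0,3.4],[0,0,0]],
    [255,[-0.1,0,4.4],[0,0,0]],
    [255,[-0.1,0,4.6],[0,0,0]],
    [255,[-0.15,0.8,4.6],[0,0,0]],
    [255,[-0.2,1.8,4.6],[0,0,0]],
    [255,[-0.25,2.8,4.6],[0,0,0]],
    [255,[-0.25,3.6,4.6],[0,0,0]],
    [255,[-0.27,3.9,4.6],[0,0,0]],
    [255,[-0.27,3.9,4.6],[0,0,0]],
    [255,[-0.27,3.9,4.6],[0,0,0]],
  ],
)

```text
clock: 20.25
eef_pos: [570.5, 102.0, 205.6]
tcp_rot: [-3.141, -0.06, 1.48]
contact_force: [0.3, -0.0, -2.2]
opening: 0.363
```

```bash
sed -i 's/320,130,150,150,4/350,170,120,120,5/; s/-\[320,130\]+.5)\*4/-[350,170]+.5)*5/' look2.py; python3 look2.py c2
```

```text
20.25 [570.5 102.  205.6] [-3.141 -0.06   1.48 ] [ 0.3 -0.  -2.2] 0.3631
plumb cols stud,collar,nose [[274.0, 203.0], [255.0, 364.0], [236.0, 539.0]]
```

View pics/c2s.png

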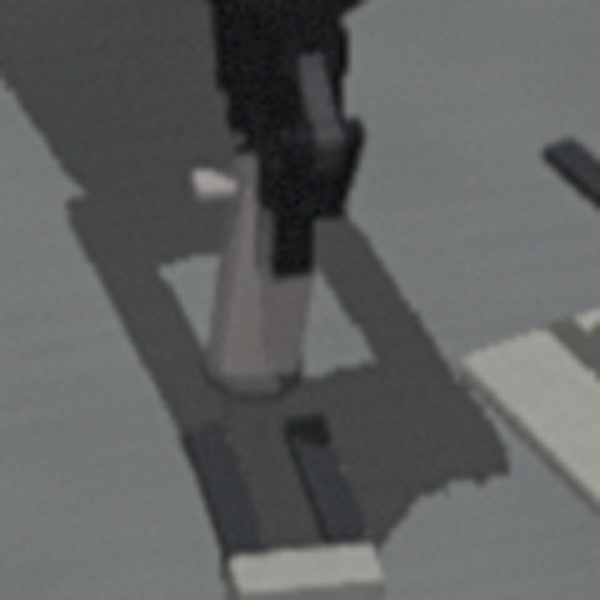

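Run:
```python
from h import *
p=np.load('ls.npz')['p']; c=p[235:300,380:435].astype(float)
c=np.clip((c-20)*2.2,0,255).astype(np.uint8)
cv2.imwrite('pics/c2e.png',cv2.resize(c[:,:,::-1],None,fx=9,fy=9,interpolation=cv2.INTER_CUBIC))
```

```text
(no output)
```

View pics/c2e.png

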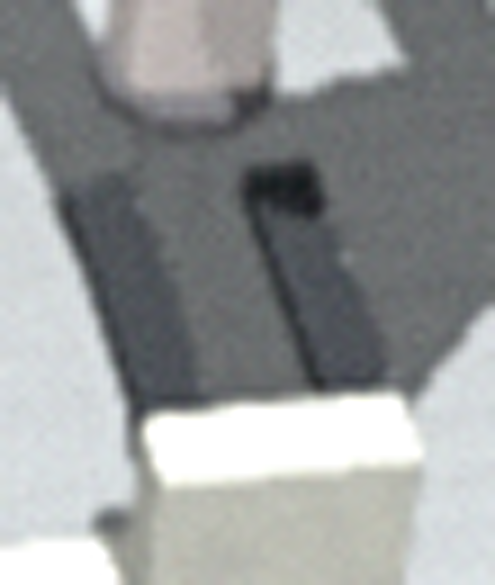

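Run:
```python
from h import *
np.set_printoptions(precision=0,suppress=True,linewidth=220)
d=np.load('ls.npz')['d']; W=cloud('scene',d)
for v in range(244,286,2): print(v,W[v,384:424:1,2].round(0).astype(int))
```

```text
244 [  0   1   0  -1   1   3 148 149 151 151 152 154 155 153 156 153 151 151 152 154 153 152 147 151 149 149   1  -1  -1  -1   5   2   1  -1  -1  -2  -2  -2   2   0]
246 [  1   1   3   3   1   2   4   0 147 146 149 151 149 150 152 151 150 150 150 147 150 152 149 148 146 145  -2   2   1   1   1   0   0   4   3  -3   2   3  -3  -3]
248 [  0  -3   0  -1   0   1   0   0   1   2 145 148 147 150 148 147 148 147 149 149 148 148 145 146   4   1   2  -1   1   1  -2  -2   1  -1   2  -1   2   0  -1   0]
250 [  2   0   0   0   3   2   1   1   0   6   2 129 130 130 132 132 132 131 130   2  -4   0   0   2  -1  -5   0  -1  -1  -1  -1   1   3   1   7   4   1   5  -2   0]
252 [ -1   1  -2   0  -1   3   4   3   4  -1   2 123 123 128 125 126 127 128 126  -1  -3  -1   0   1  -2   2  -1   0   3   1   0   0   2   1   1  -1  -2   0   0   0]
254 [  0  -1  -1   1  -1   1   0   4  -2   1 116 119 121 124 121 121 122 124 120  -1   1   1   1 130 130 130 130 131 130 128 130  -2  -2   2   0  -2   0  -1   2  -1]
256 [  1   0   2 129 131 131 129 131 132 131 131 114 116 116 114 118 116 115   3   3   2  -2  -1 128 131
[... 3111 characters left out ...]
         129                  132                  129                  132                  131
                  130                  132                  130                  129                  129 -9223372036854775808                  131                  127                  129                  128]
282 [  0   3   3   0  -1   2  -1  -4   1   1  -1 128 129 131 132 132 128 129 127 133 133 131 132 129 131 131 128 132 130 128 130 129 131 130 132 130 133 131 129 131]
284 [ -1   0   0   0  -1   1   2  -3   6  -2   2 121 130 128 128 130 130 132 129 132 130 131 132 130 133 131 132 129 132 132 130 131 130 129 129 129 131 133 133 132]<stdin>:4: RuntimeWarning: invalid value encountered in cast
```

```bash
cat > depthfit.py <<'E'
from h import *
from scipy.optimize import least_squares
d=np.load('ls.npz')['d']; W=cloud('scene',d)
c=calibration('scene')['cam_to_world'][:3,3]
A=W[250:282,384:430].reshape(-1,3)
pr=A[(A[:,2]>126)&(A[:,2]<135)&(A[:,0]>580)&(A[:,0]<645)]
for nm,q in(('L',pr[pr[:,1]>94+(pr[:,0]-620)*-.135]),('R',pr[pr[:,1]<94+(pr[:,0]-620)*-.135])):
    k=np.polyfit(q[:,0]-620,q[:,1],1); print(nm,len(q),'y@620',k[1].round(1),'slope',k[0].round(3),'xmin',np.percentile(q[:,0],[1,5]).round(1))
def cyl(lo,hi,r,box):
    B=W[box[1]:box[3],box[0]:box[2]].reshape(-1,3); s=readout.sense()['eef_pos']
    q=B[(B[:,2]>lo)&(B[:,2]<hi)&(np.hypot(B[:,0]-s[0],B[:,1]-s[1])<40)]
    q=q[~((np.abs(q[:,2]-130)<4.5)&(np.hypot(q[:,0]-s[0],q[:,1]-s[1])>12))]
    f=lambda p:np.hypot(q[:,0]-p[0]-p[2]*(q[:,2]-130),q[:,1]-p[1]-p[3]*(q[:,2]-130))-r
    o=least_squares(f,[s[0],s[1],0,0],loss='soft_l1'); print('shaft r',r,len(q),o.x.round(3),'rms',np.sqrt((o.fun**2).mean()).round(2))
if __name__=='__main__':
    import sys
    cyl(float(sys.argv[1]),float(sys.argv[2]),8,(380,240,420,275)); s=readout.sense();print(s['eef_pos'])
E
python3 depthfit.py 100 141; sed -n 1,1p /dev/null
```

```text
L 182 y@620 113.3 slope -0.075 xmin [587.1 590.2]
R 191 y@620 73.3 slope -0.087 xmin [583.3 587.1]
shaft r 8 85 [5.70234e+02 1.00145e+02 2.80000e-02 4.40000e-02] rms 4.97
[570.03795564 102.11293336 205.6409721 ]
```

```bash
sed -i 's/<40)\]/<16)]/; s/lo,hi,r,box):/lo,hi,r,box):\n    global q/' depthfit.py; python3 depthfit.py 90 143; python3 go.py 597 97 206; python3 go.py 621 94.7 206
```

```text
L 182 y@620 113.3 slope -0.075 xmin [587.1 590.2]
R 191 y@620 73.3 slope -0.087 xmin [583.3 587.1]
shaft r 8 88 [5.70305e+02 1.00468e+02 5.80000e-02 9.00000e-02] rms 1.55
[570.03795564 102.11293336 205.6409721 ]
t 20.35 pos [570.  102.1 205.6] rot [-3.141 -0.06   1.48 ] F [-0.7 -0.2 -1.8] op 0.363
shift cm [-0.26  2.73 -0.05] turn [-0.001 -0.06   0.   ]
t 20.35 pos [570.  102.1 205.6] rot [-3.141 -0.06   1.48 ] F [-0.7 -0.2 -1.8] op 0.363
shift cm [-0.27  5.14 -0.05] turn [-0.001 -0.06   0.   ]
```

play_rows(
  rows=[
    [255,[-0.1,0.5,0],[0,0,0]],
    [255,[-0.1,1.2,0],[0,0,0]],
    [255,[-0.2,1.9,0],[0,0,0]],
    [255,[-0.25,2.5,0],[0,0,0]],
    [255,[-0.25,2.7,0],[0,0,0]],
    [255,[-0.25,2.7,0],[0,0,0]],
    [255,[-0.25,2.7,0],[0,0,0]],
  ],
)

```text
clock: 20.93
eef_pos: [597.0, 97.1, 205.3]
tcp_rot: [-3.141, -0.06, 1.48]
contact_force: [-0.1, -0.4, -1.2]
opening: 0.364
```

```bash
python3 look2.py c3; python3 depthfit.py 100 143;python3 go.py 619.7 95 206
python3 - <<'E'
from h import *
p=np.load('ls.npz')['p']; c=p[210:300,370:435].astype(float)
c=np.clip((c-20)*2.2,0,255).astype(np.uint8)
cv2.imwrite('pics/c3e.png',cv2.resize(c[:,:,::-1],None,fx=6.5,fy=6.5,interpolation=cv2.INTER_CUBIC))
E
```

```text
20.93 [597.   97.1 205.3] [-3.141 -0.06   1.48 ] [-0.1 -0.4 -1.2] 0.3643
plumb cols stud,collar,nose [[285.0, 248.0], [266.0, 410.0], [246.0, 586.0]]
L 155 y@620 113.2 slope -0.142 xmin [591.7 596.9]
R 205 y@620 73.9 slope -0.125 xmin [584.9 586.9]
shaft r 8 69 [5.96533e+02 9.55670e+01 2.40000e-02 1.00000e-01] rms 1.64
[596.80294885  97.18561206 205.41011585]
t 21.03 pos [596.8  97.2 205.4] rot [-3.141 -0.06   1.48 ] F [-0.7  0.3 -2. ] op 0.359
shift cm [-0.01  2.3  -0.06] turn [-0.   -0.06  0.  ]
```

View pics/c3e.png

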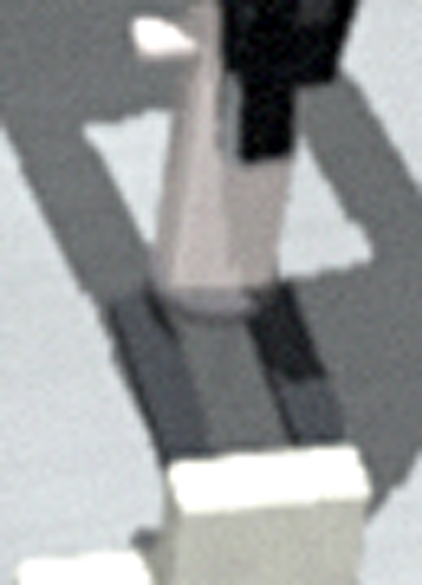

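The shaft is inside the slot, centred to about 1 mm, with no contact force. I'll slide it in to the fork point.

play_rows(
  rows=[
    [255,[0,0.4,0],[0,0,0]],
    [255,[0,0.9,0],[0,0,0]],
    [255,[0,1.5,0],[0,0,0]],
    [255,[0,2.1,0],[0,0,0]],
    [255,[0,2.3,0],[0,0,0]],
    [255,[0,2.3,0],[0,0,0]],
    [255,[0,2.3,0],[0,0,0]],
  ],
)

```text
clock: 21.62
eef_pos: [620.0, 95.0, 205.4]
tcp_rot: [-3.141, -0.06, 1.48]
contact_force: [-0.4, 0.3, -2.3]
opening: 0.363
```

```bash
python3 look2.py c4; python3 depthfit.py 112 145;python3 go.py 619.7 95 194
python3 - <<'E'
from h import *
d=np.load('ls.npz')['d']; W=cloud('scene',d)
print(W[256:276:1,394:416:3,2].round(0))
p=np.load('ls.npz')['p']; c=p[210:300,370:435].astype(float)
c=np.clip((c-20)*2.2,0,255).astype(np.uint8)
cv2.imwrite('pics/c4e.png',cv2.resize(c[:,:,::-1],None,fx=6.5,fy=6.5,interpolation=cv2.INTER_CUBIC))
E
```

```text
21.62 [620.   95.  205.4] [-3.141 -0.06   1.48 ] [-0.4  0.3 -2.3] 0.363
plumb cols stud,collar,nose [[302.0, 287.0], [282.0, 450.0], [260.0, 626.0]]
L 86 y@620 115.8 slope -0.268 xmin [606.6 613.1]
R 194 y@620 74.2 slope -0.038 xmin [584.7 586.2]
shaft r 8 56 [ 6.19894e+02  9.28930e+01  1.00000e-01 -5.50000e-02] rms 1.73
[619.74451576  95.10556685 205.4409313 ]
t 21.72 pos [619.7  95.1 205.4] rot [-3.141 -0.06   1.48 ] F [ 0.2 -0.1 -2. ] op 0.362
shift cm [-0.08 -0.    1.14] turn [-0.   -0.06  0.  ]
[[130. 153. 168. 167. 167. 166. 165. 164.]
 [133. 151. 162. 166. 164. 164. 165. 162.]
 [130. 150. 162. 161. 161. 162. 158. 156.]
 [130. 149. 159. 159. 161. 159. 159. 149.]
 [133. 149. 160. 160. 158. 155. 152. 150.]
 [129. 150. 153. 154. 155. 153. 154. 149.]
 [129. 149. 151. 153. 148. 146. 150. 146.]
 [127. 148. 150. 147. 151. 149. 150. 131.]
 [131. 142. 148. 149. 151. 146. 150. 130.]
 [129. 131. 146. 147. 146. 147. 147. 130.]
 [133. 129. 145. 148. 146. 146. 141. 126.]
 [130. 130. 128. 143. 144. 141. 129. 130.]
 [131. 128. 126. 130. 128.  -0. 126. 129.]
 [132. 130. 125. 128. 125.  -1. 128. 131.]
 [129. 132. 121. 125. 123.  -0. 126. 130.]
 [132. 129. 130. 119. 122.   2. 126. 131.]
 [129. 130. 127. 121. 119.   1.  -2. 129.]
 [131. 129. 129. 116. 117.   1.   1. 132.]
 [132. 129. 132. 114. 116.   4.  -1. 132.]
 [131. 134. 130. 113. 109.   1.  -3. 135.]]
```

View pics/c4e.png

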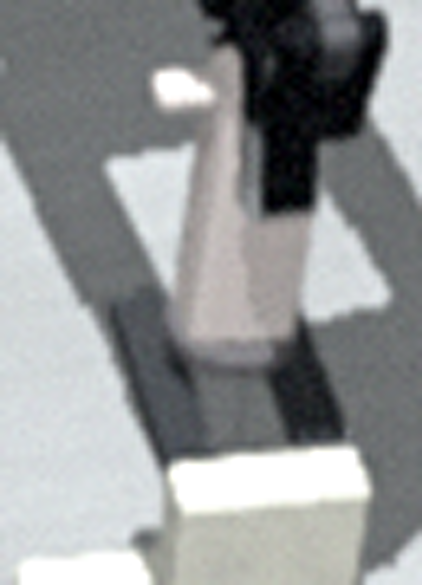

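play_rows(
  rows=[
    [255,[0,0,0.4],[0,0,0]],
    [255,[0,0,0.8],[0,0,0]],
    [255,[0,0,1.1],[0,0,0]],
    [255,[0,0,1.2],[0,0,0]],
    [255,[0,0,1.2],[0,0,0]],
    [255,[0,0,1.2],[0,0,0]],
  ],
)

```text
clock: 22.22
eef_pos: [620.0, 95.8, 193.5]
tcp_rot: [-3.141, -0.06, 1.48]
contact_force: [0.9, 0.2, -2.1]
opening: 0.36
```

play_rows(
  rows=[
    [255,[0,0,0.1],[0,0,0]],
    [255,[0,0,0.1],[0,0,0]],
    [255,[0,0,0.1],[0,0,0]],
  ],
)

```text
clock: 22.47
eef_pos: [620.3, 95.8, 192.9]
tcp_rot: [3.141, -0.06, 1.48]
contact_force: [-1.0, -0.6, 1.5]
opening: 0.361
```

play_rows(
  rows=[
    [255,[0,0,0.1],[0,0,0]],
    [255,[0,0,0.1],[0,0,0]],
    [255,[0,0,0.1],[0,0,0]],
  ],
)

```text
clock: 22.72
eef_pos: [620.4, 95.8, 192.8]
tcp_rot: [3.14, -0.06, 1.48]
contact_force: [-2.7, -1.3, 8.3]
opening: 0.36
```

Contact shows: Fz has gone from −2 to +8 N at TCP z of about 193. I'll check before releasing.

```bash
python3 look2.py c5
python3 - <<'E'
from h import *
d=np.load('ls.npz')['d']; W=cloud('scene',d)
np.set_printoptions(linewidth=200,suppress=True)
print(W[262:282:1,388:422:2,2].round(0))
p=np.load('ls.npz')['p']; c=p[210:300,370:435].astype(float)
c=np.clip((c-20)*2.2,0,255).astype(np.uint8)
cv2.imwrite('pics/c5e.png',cv2.resize(c[:,:,::-1],None,fx=6.5,fy=6.5,interpolation=cv2.INTER_CUBIC))
E
```

```text
22.72 [620.4  95.8 192.8] [ 3.14 -0.06  1.48] [-2.7 -1.3  8.3] 0.3602
plumb cols stud,collar,nose [[301.0, 314.0], [281.0, 475.0], [260.0, 648.0]]
[[126. 130. 130. 128. 135. 144. 152. 153.  nan 152. 149. 149. 152. 149. 128.   2.   2.]
 [ -3. 131. 132. 129. 138. 142. 148. 151. 149. 147. 151. 148. 148. 146. 131. 132.  -0.]
 [  3. 129. 128. 133. 136. 142. 149. 147. 148. 144. 146. 146. 146. 144. 134. 129.  -4.]
 [ -1. 126. 132. 129. 137. 137. 147. 145. 143. 142. 143. 144. 142. 145. 130. 130.   4.]
 [  0. 131. 129. 131. 135. 137. 142. 141. 145. 141. 142. 139. 138. 138. 129. 132.   1.]
 [ -3. 127. 129. 129. 135. 136. 142. 140. 138. 137. 136. 136. 139. 137. 130. 129.   1.]
 [ -1. 128. 129. 126. 131. 139. 139. 137. 137. 137. 134. 137. 133. 133. 127. 130. 131.]
 [  2.   3. 132. 129. 132. 133. 137. 137. 138. 136. 137. 135. 135. 130. 131. 131. 129.]
 [ -2.   1. 132. 131. 130. 128. 135. 134. 136. 137. 136. 136. 135. 131. 129. 129. 129.]
 [ -1.   0. 131. 131. 132. 131. 131. 130. 134. 134. 134. 133. 125. 131. 127. 126. 131.]
 [ -2.  -1. 128. 132. 130. 130. 130. 120. 131. 134. 133.   2.   2. 131. 131. 129. 129.]
 [ -0.   4. 126. 130. 131. 131. 129. 118. 115. 114.   2.   1.  -0. 129. 128. 130. 132.]
 [ -4.  -1. 125. 128. 130. 127. 130. 113. 116. 114.   1.   3.  -1. 127. 130. 129. 132.]
 [  1.   2.   1. 128. 129. 132. 131. 111. 113. 112.  -1.   3.  -0. 127. 130. 133. 130.]
 [ -0.  -2.  -0. 134. 130. 130. 132. 111. 109. 107.  -2.  -3.   4. 127. 131. 129. 129.]
 [  0.   1.   5. 130. 128. 130. 129. 128. 107. 106.   2.  -1.   0. 123. 129. 131. 130.]
 [ -0.   0.  -1. 127. 131. 130. 130. 129. 106. 106.   1.   1.   4.  -1. 132. 130. 132.]
 [ -0.   0.   1. 127. 130. 129. 128. 131. 103. 100.   2.   1. 130. 131. 129. 131. 132.]
 [ -3.  -1.   1. 124. 129. 129. 130. 130. 130. 133. 130. 132. 130. 133. 130. 130. 133.]
 [  2.  -3.   2.  -1. 131. 131. 129. 131. 129. 129. 130. 130. 128. 130. 131. 130. 130.]]
```

View pics/c5e.png

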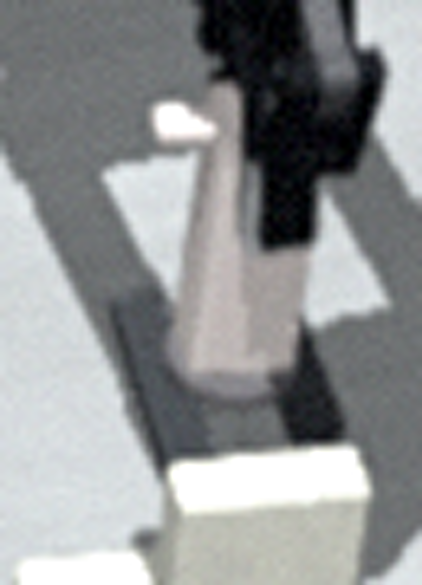

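The collar sits on both prongs, well inside. I'll release gradually.

play_rows(
  rows=[
    [165,[0,0,0],[0,0,0]],
    [162,[0,0,0],[0,0,0]],
    [159,[0,0,0],[0,0,0]],
    [156,[0,0,0],[0,0,0]],
    [154,[0,0,0],[0,0,0]],
    [152,[0,0,0],[0,0,0]],
    [150,[0,0,0],[0,0,0]],
    [148,[0,0,0],[0,0,0]],
    [146,[0,0,0],[0,0,0]],
    [144,[0,0,0],[0,0,0]],
    [141,[0,0,0],[0,0,0]],
    [138,[0,0,0],[0,0,0]],
  ],
  squeeze=20,
)

```text
clock: 23.82
eef_pos: [620.0, 96.0, 191.3]
tcp_rot: [-3.141, -0.06, 1.48]
contact_force: [-0.1, 0.1, 0.1]
opening: 0.463
```

```bash
python3 look2.py c6
```

```text
23.82 [620.   96.  191.3] [-3.141 -0.06   1.48 ] [-0.1  0.1  0.1] 0.4631
plumb cols stud,collar,nose [[300.0, 316.0], [281.0, 477.0], [259.0, 650.0]]
```

View pics/c6s.png

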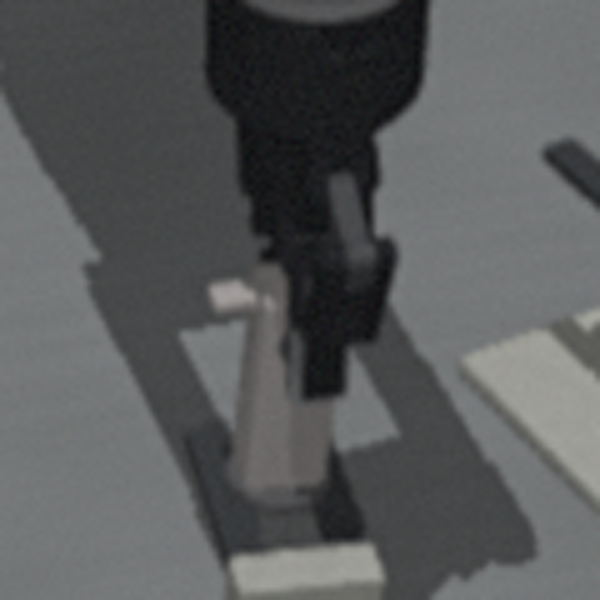

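It stands free on the fork with zero wrist force. I'll open fully and retreat upward.

play_rows(
  rows=[
    [120,[0,0,0],[0,0,0]],
    [100,[0,0,0],[0,0,0]],
    [70,[0,0,0],[0,0,0]],
    [40,[0,0,0],[0,0,0]],
    [0,[0,0,0],[0,0,0]],
    [0,[0,0,0],[0,0,0]],
    [0,[0,0,0],[0,0,0]],
    [0,[0,0,-1],[0,0,0]],
    [0,[0,0,-2.5],[0,0,0]],
    [0,[0,0,-4.5],[0,0,0]],
    [0,[0,0,-7],[0,0,0]],
    [0,[0,0,-9.5],[0,0,0]],
  ],
)

```text
clock: 24.92
eef_pos: [619.3, 90.1, 287.9]
tcp_rot: [-3.141, -0.06, 1.48]
contact_force: [0.7, -0.5, 0.2]
opening: 0.998
```

play_rows(
  rows=[
    [0,[0,0,-2.5],[0,0,0]],
    [0,[0,0,-5],[0,0,0]],
    [0,[0,-3,-5],[0,0,0]],
    [0,[0,-6,-5],[0,0,0]],
    [0,[0,-9,-5],[0,0,0]],
    [0,[0,-12,-5],[0,0,0]],
    [0,[0,-15,-5],[0,0,0]],
    [0,[0,-18,-5],[0,0,0]],
    [0,[0,-20,-5],[0,0,0]],
    [0,[0,-20,-5],[0,0,0]],
    [0,[0,-20,-5],[0,0,0]],
  ],
)

```text
clock: 25.83
eef_pos: [419.8, 105.6, 337.5]
tcp_rot: [3.139, -0.061, 1.481]
contact_force: [0.7, -0.6, 0.0]
opening: 0.998
```

```bash
python3 look2.py c7
python3 - <<'E'
from h import *
from plane import onz
a=np.load('ls.npz'); b=np.load('lt.npz')
cv2.imwrite('pics/fs.png',a['p'][:,:,::-1]); cv2.imwrite('pics/ft.png',b['p'][:,:,::-1])
W=cloud('scene',a['d']); A=W[200:290,370:430].reshape(-1,3)
for lo,hi in((128,140),(145,160),(165,180),(185,200),(205,220),(225,236),(238,250)):
    q=A[(A[:,2]>lo)&(A[:,2]<hi)&(np.abs(A[:,0]-620)<22)&(np.abs(A[:,1]-94)<30)]; print(lo,len(q),q.mean(0).round(1) if len(q) else '')
E
```

```text
25.83 [419.8 105.6 337.5] [ 3.139 -0.061  1.481] [ 0.7 -0.6  0. ] 0.998
plumb cols stud,collar,nose [[180.0, -302.0], [166.0, -123.0], [151.0, 71.0]]
128 259 [627.1  88.2 132.3]
145 110 [630.5  89.7 152.9]
165 116 [630.9  89.7 172.7]
185 113 [630.9  89.5 192.6]
205 127 [632.   89.6 212.7]
225 193 [623.5  87.5 228.9]
238 66 [622.9  93.1 245.5]
```

View pics/c7s.png

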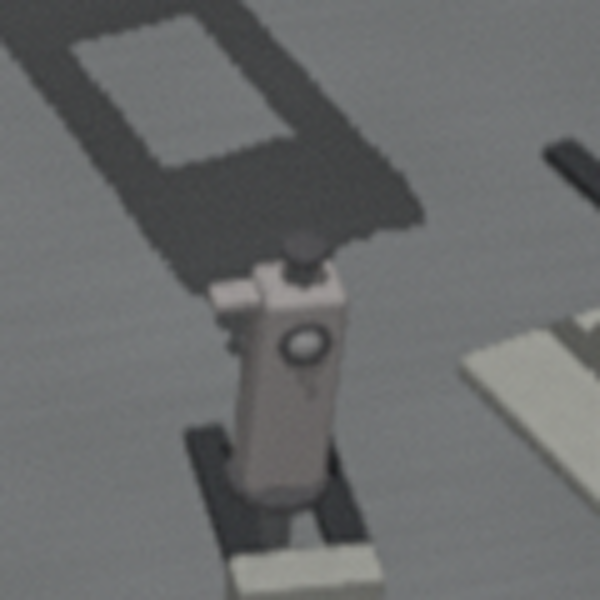

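View pics/fs.png

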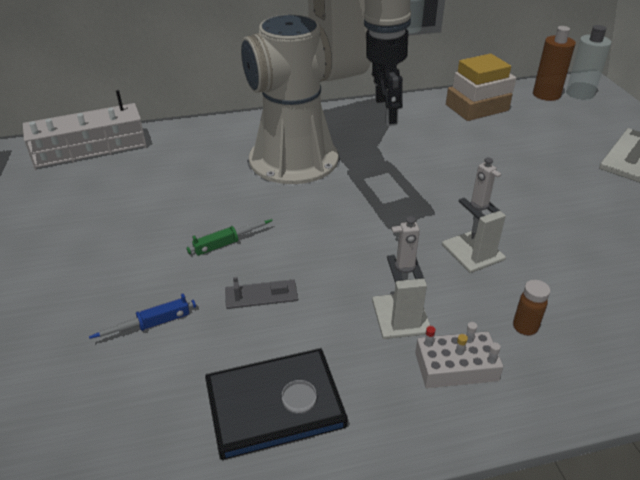

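View pics/c7t.png

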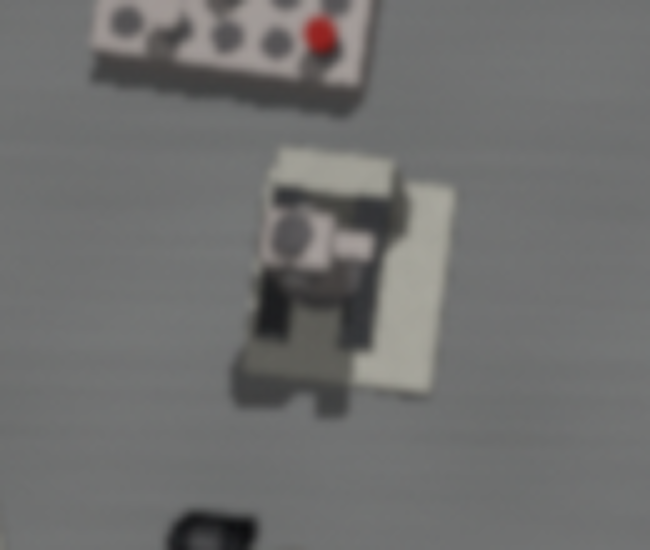

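The pipette stands upright in the fork, with the collar on both prongs near mid-slot. The bystanders look unchanged. I'll check the bystander differences and hand in.

Run:
```python
from h import *
a=np.load('ls.npz')['p'].astype(int); b=np.load('scene0.npz')['p'].astype(int); p,_=grab_frame('scene')
D=np.abs(a-b).max(-1)
for n,(u,v,w,h) in dict(rack=(412,322,95,65),bottle=(510,278,45,60),pipB=(455,155,50,55),blue=(88,292,115,55),green=(185,215,90,42)).items(): print(n,(D[v:v+h,u:u+w]>40).sum())
print('settled diff',(np.abs(p.astype(int)-a).max(-1)[210:300,370:435]>40).sum(), readout.sense()['clock'])
r.sign_off()
```

```text
rack 0
bottle 0
pipB 140
blue 0
green 0
settled diff 0 25.9833
the job is handed in; nothing more can be done
```

The pipette is hanging in the empty stand by its collar, near the middle of the slot, and I've handed the job in at about 26 s of the 66 s allowed.

I gripped it by the studs at 100 N, lifted it level, then eased the fingers a count at a time until it hung plumb and gripped it again at 100 N. I then slid it in through the fork mouth, set the collar on the prongs, let go and backed off.

**Checks that agreed:**
- The last depth readings put the handle upright to within a millimetre or two over its height.
- The collar is on both prongs, the wrist force reads about zero, and nothing near the fork moved between the last two frames.
- The rack, bottle, and blue and green pipettes show no change from the start.

**Checks that were off or unclear:**
- Gripping firmly tilted the plumb pipette by about 4°. I eased and gripped it a second time and it tilted the same way, so I turned the wrist 0.06 rad to bring it back to about 1° before inserting it.
- A tilt estimate from fitting the shaft's depth points was noisy (about 1.6 mm of scatter), so I went by the images instead.
- In the pixel comparison, 140 pixels changed around the other pipette. In the before and after pictures it appears to be in the same place, and the arm never came near it. I think the cause is the arm's shadow, but I did not confirm that.

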